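# Make up two sewing kits

## Task

Make up two kits for the sewing class from the loose things on the table. The three-bay tray gets the small standing thread spool in its left bay, the thimble in the middle bay and the big lying thread reel in the right bay; the two-bay tray gets the glue stick in its left bay and the wound bobbin in the right (left and right as the robot sees them). Each thing sits flat on the floor of its bay, the same way up as it is now; leave the tape measure and the beeswax where they are.

Things in the scene. Friction and masses are not known exactly. Their poses are not given: they have to be found in the camera images.
- tray_three: Low plywood kit tray with three bays in a row, 88 x 184 x 10 mm. Fixed, long side roughly left-right. Floor 3 mm thick; walls and dividers 4 mm thick, 10 mm high. Bays inside 80 mm front-back (x) by 56 mm left-right (y). Origin: centre of the underside, at table height; x away from the robot, y to its left, z up. Bay centres at tray y = +60 mm (left), 0 (middle) and -60 mm (right), x = 0.
- tray_two: Low plywood kit tray with two bays side by side, 88 x 124 x 10 mm. Fixed, long side roughly left-right. Floor 3 mm thick; walls and dividers 4 mm thick, 10 mm high. Bays inside 80 mm front-back (x) by 56 mm left-right (y). Origin: centre of the underside, at table height; x away from the robot, y to its left, z up. Bay centres at tray y = +30 mm (left) and -30 mm (right), x = 0.
- small_spool: The small thread spool that stands on end, 31 mm diameter, 56 mm tall: 7 mm flanges at both ends, thread about 20 mm in diameter between them where the fingers grip. Origin: centre of its underside, z up along its axis.
- thimble: Metal thimble standing mouth down, 19 mm diameter at the foot, about 16 mm near the top, 21 mm tall. Origin: centre of its foot, z up.
- big_reel: The big thread reel that lies on its side, 66 mm long along its y, 41 mm high, 41 mm flanges and a short thread end. Grip it across (along its x) at mid-length, where it is 32 mm wide; the middle of the grip is at x = -5 mm, y = +1 mm. Origin on the underside, z up. Too long to lie left-right in a bay: lay it front-back.
- glue_stick: Glue stick standing on end, 24 mm diameter, 86 mm tall. Origin: centre of its underside, z up along its axis.
- wound_bobbin: Hand-wound bobbin lying on its side, 40 mm long along its y, 26 mm high, 18 mm wide across (along x) where it is gripped, at mid-length. It does not roll. Origin: centre of its underside, x and y level, z up.
- tape_measure: Round tape measure, 52 mm case, 71 mm with its tab, 15 mm high, lying flat; not part of the kits, loose, stays where it is. Origin on the underside, case centre at y = +9 mm.
- beeswax: Flat round cake of beeswax, 35 mm diameter, 13 mm high; not part of the kits, loose, stays where it is. Origin: centre of its underside.
Things that resemble listed ones, but are neither listed nor needed, are in the scene too. What is shaped like the big_reel but yellow is not meant.

How it is judged:
By the outcome, as a careful person would: the job done as asked, in the order asked, and still so for the second after the job is handed in, with the robot touching nothing.
It also fails if it takes over 120 s, if anything falls off the work surface, if the arm or the gripper's body presses on something with over 40 N, if the wrist force passes 120 N, or if a joint passes its speed limit or range.

## Robot

A 6-joint arm with a two-finger parallel gripper is mounted at the origin on a cart in front of the work surface, level with it; the furniture and walls round the work are solid. World frame = base frame: x ahead of the robot, y to its left, z up, the work surface at z = 0. Lengths are in m, angles in rad, forces in N, time in s.
With the tool pointing down it reaches from about 0.3 to 0.95 m from the base axis. Payload 3.1 kg.
Tool frame: the origin (TCP) lies at the very end of the fingers, on their centre line; the grasp point (between the pads) lies 19 mm behind it; z points along the fingers, y is the line along which they close (so a half turn about z gives the same grasp; the last joint's range is limited). The gripper opens to 85 mm and grips with 20 to 120 N. Pads are 22 mm wide; open, the fingers measure 114 mm over their backs; the gripper's body (76 mm by 85 mm) begins 54 mm behind the grasp point. The pads swing forward as they close: fully open they stand 13 mm farther back than shut.
Start: joints at [-1.276, 0.308, 1.634, -0, 1.2, -0.07], TCP at [0.223, -0.584, 0.231] pointing down, gripper open.
Joint ranges: [-3.06, 3.06], [-0.79, 1.96], [0.05, 2.63], [-1.19, 4.34], [0.05, 2.64], [-2.94, 2.94]. Speed limits (rad/s): [2.79, 2.79, 3.14, 3.14, 3.14, 3.14].

## Interface

Orientations are given as a unit quaternion [x, y, z, w].
In Python, from plant import r gives the robot as it stands.
- The arm moves only by the tool carry_out, never from a script. Its argument "moves" is a list of rows, each a list of 3 entries, a list of its own where there are three numbers: the shift along the world's x, y, z in mm, then the turn, a rotation vector about the world's x, y, z in degrees, then the finger opening in mm, from 0 to 85.4. A call has 1 to 5 rows; each row is the pose to reach, as a shift and turn from the pose commanded when the call began; what a row does not reach only later rows make up. A row lasts 1/12 s, in which the tool goes at most 41.7 mm and 7.16 degrees, less where a joint would pass 70% of its speed; a pose out of reach is approached as far as the arm can. A call with a gripper value outside its range is refused whole. The fingers move at their own pace and stop on an object; "newtons" is the grip in N (left out, the last holds). Time passes only in rows, so rows that repeat a pose let the fingers close. It gives the time, the measured TCP pose, the force, the opening and the grip force at its end, in the units of the state.
- r.state(): the state, without advancing time (a new reading comes with each control period).
- r.capture(name): name is "side" or "top" or "wrist"; returns a dict with "image" (400x640x3 uint8, red, green, blue), "vfov" (degrees; the focal length in pixels is half the picture's height over the tangent of half this angle, whatever the lens; pixels are square), "cx", "cy" (the principal point, pixels), "k1" (the pictures are not rectified: a ray, as slopes to the right and down, at radius r is drawn at 1 + k1 r^2 times it, then the intrinsics apply), "world_to_cam" (4x4, takes a point from world to camera coordinates). Camera axes: x right, y down, z forward; pixel columns grow to the right and rows downward; lengths in m; the calibration is good to about 2 mm. A picture is of the moment at which its call begins. There is no depth.
- r.job_done(): hands the job in; it is judged then, once.
The state is a dict: "time": time; "joint_positions": joint angles; "qvel": joint speeds; "joint_torque": joint torques, N m; "tool_pos": TCP position; "ee_rot": TCP orientation; "ft_force": force on the tool from outside, world axes, zero at the start; "moment": the same for the moment, N m; "grip_width": finger opening in m; "finger_force": force on a finger pad.
Only numpy, scipy, OpenCV 4.12 (cv2) and the standard library are available. Lean on these libraries where they do the work, as an engineer would, in place of code of your own. Each camera call takes 0.05 s, during which the arm holds its last target. There are 200 camera calls.

## Working session

There is one attempt and no reset: what is moved stays moved. The work goes in short steps, Python scripts to look and compute and a tool call to move; the robot and the scene stay as the last step left them, time stands still between calls to the robot, and variables do not carry over. Pictures are saved under pics/ and viewed, at most 14 in all, crops included, and the job is handed in when it is done.

Besides the shell and the picture viewer there is one more tool, called after "Request:" by a JSON object that holds its "name" and its "arguments", one argument or row to a line. carry_out: Moves the arm, as the interface text tells. Its arguments: {"type":"object","properties":{"moves":{"type":"array","items":{"type":"array"}},"newtons":{"type":"number"}},"required":["moves"]}

```bash
mkdir -p pics; ls; cat > h.py <<'E'
import numpy as np, cv2
from plant import r
import json
def cap(n,tag):
    c=r.capture(n); cv2.imwrite(f'pics/{tag}.png',cv2.cvtColor(c['image'],cv2.COLOR_RGB2BGR))
    d={k:(v.tolist() if hasattr(v,'tolist') else v) for k,v in c.items() if k!='image'}
    json.dump(d,open(f'pics/{tag}.json','w')); return c
def K(c):
    f=200/np.tan(np.radians(c['vfov'])/2)
    return np.array([[f,0,c['cx']],[0,f,c['cy']],[0,0,1.]]),np.array([c['k1'],0,0,0,0.])
def w(tag,px,z):
    "pixels -> world at height z"
    c=json.load(open(f'pics/{tag}.json')); k,d=K(c); T=np.array(c['world_to_cam'])
    px=np.array(px,float).reshape(-1,1,2); z=np.broadcast_to(z,len(px))
    u=cv2.undistortPoints(px,k,d).reshape(-1,2)
    o=-T[:3,:3].T@T[:3,3]; D=np.c_[u,np.ones(len(u))]@T[:3,:3]
    return o+D*((z-o[2])/D[:,2])[:,None]
def p(tag,P):
    c=json.load(open(f'pics/{tag}.json')); k,d=K(c); T=np.array(c['world_to_cam'])
    return cv2.projectPoints(np.array(P,float).reshape(-1,3),cv2.Rodrigues(T[:3,:3])[0],T[:3,3],k,d)[0].reshape(-1,2)
def crop(tag,x0,y0,x1,y1,s,out):
    i=cv2.imread(f'pics/{tag}.png')[y0:y1,x0:x1]; cv2.imwrite(f'pics/{out}.png',cv2.resize(i,None,fx=s,fy=s,interpolation=cv2.INTER_CUBIC))
E
python3 - <<'E'
from h import *
np.set_printoptions(precision=3,suppress=True)
for n in ('top','side'):
    c=cap(n,n+'0'); T=c['world_to_cam']; print(n,c['vfov'],c['cx'],c['cy'],c['k1'],-T[:3,:3].T@T[:3,3],T[:3,2],T[2,:3])
print(r.state())
E
```

```text
pics
top 42.29984129286187 321.2463244959142 194.57425696948337 -0.005453280625067676 [ 0.45  -0.018  1.038] [ 0.001 -0.164 -0.987] [ 0.164 -0.001 -0.987]
side 50.85769803057103 320.424558911618 204.4618977458411 0.013727814067554356 [ 0.653 -0.789  0.648] [-0.013 -0.786 -0.619] [-0.018  0.785 -0.619]
{'time': 0.1, 'joint_positions': array([-1.276,  0.309,  1.635,  0.   ,  1.2  , -0.07 ]), 'qvel': array([-0.002, -0.001, -0.003,  0.001, -0.   , -0.002]), 'joint_torque': array([ -0.   , -41.641, -27.764,  -0.   ,   0.004,  -0.   ]), 'tool_pos': array([ 0.223, -0.583,  0.23 ]), 'ee_rot': array([ 0.983,  0.181, -0.   , -0.001]), 'ft_force': array([-0.37 ,  0.41 , -0.427]), 'moment': array([-0.031, -0.019, -0.019]), 'finger_force': 0.0, 'grip_width': 0.08534719649771595}
```

View pics/top0.png

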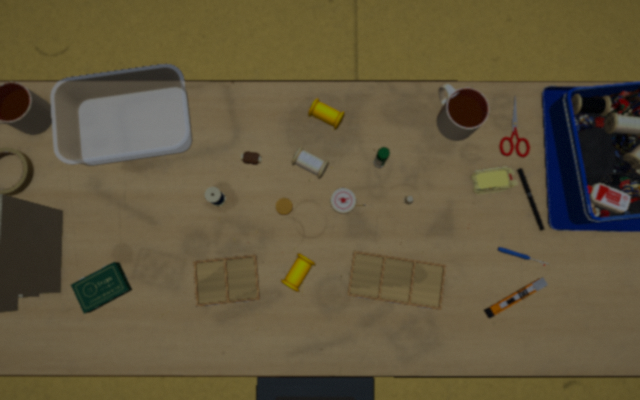

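View pics/side0.png

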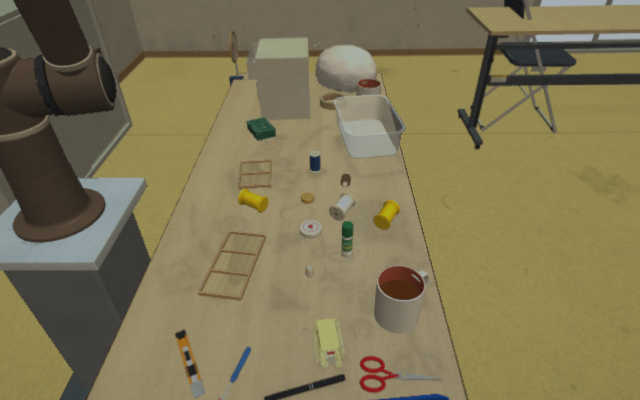

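Top view: the blue and white standing spool is at (214,196), wound bobbin (251,158), white reel (310,162), glue stick (383,155) and thimble (408,200). The tape measure is at (343,200), beeswax (285,206), tray_two (227,280) and tray_three (396,279).

What could be mistaken:
- **Big reel:** white (310,162), or the yellow ones at (326,113) and (298,272). The description rules out yellow, so white.
- **Small spool:** (214,196) is the only standing one. The other spools are in the blue box at (592,103).

Close crop to check.

```bash
python3 - <<'E'
from h import *
def cr(tag,x0,y0,x1,y1,s,out):
    i=cv2.imread(f'pics/{tag}.png')[y0:y1,x0:x1]; i=cv2.resize(i,None,fx=s,fy=s,interpolation=cv2.INTER_CUBIC)
    i=np.clip(i*1.7,0,255).astype('uint8')
    for x in range((x0//10+1)*10,x1,10): cv2.line(i,(int((x-x0)*s),0),(int((x-x0)*s),4 if x%50 else 12),(255,255,255),1); 
    for y in range((y0//10+1)*10,y1,10): cv2.line(i,(0,int((y-y0)*s)),(4 if y%50 else 12,int((y-y0)*s)),(255,255,255),1)
    cv2.imwrite(f'pics/{out}.png',i)
cr('top0',195,140,425,220,3.4,'c1')
cr('top0',185,245,455,315,2.9,'c2')
E
```

```text
(no output)
```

View pics/c1.png

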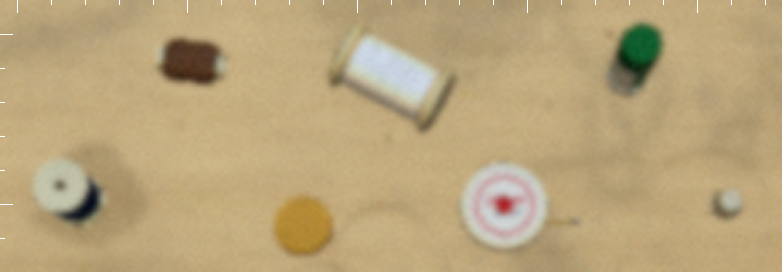

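View pics/c2.png

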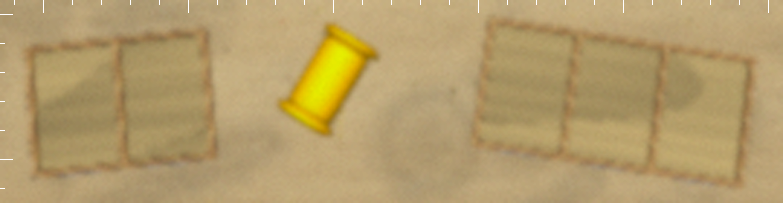

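The crop confirms the white reel, the dark blue standing spool, and the brown bobbin. Both trays are clear. Now working out positions.

```bash
python3 - <<'E'
from h import *
np.set_printoptions(precision=4,suppress=True)
a=lambda L:np.array(L,float)/3.4+[195,140]
b=lambda L:np.array(L,float)/2.9+[185,245]
def pr(n,v): print(n,(v*1000).round(1).tolist())
pr('spool',w('top0',a([(61,186)]),.056))
e=w('top0',a([(161,58),(224,66)]),.013); pr('bob',np.r_[e,[e.mean(0)]]); print(np.degrees(np.arctan2(*(e[0]-e[1])[[1,0]])),np.linalg.norm(e[0]-e[1]))
e=w('top0',a([(348,52),(440,97)]),.035); pr('reel',np.r_[e,[e.mean(0)]]); print(np.degrees(np.arctan2(*(e[0]-e[1])[[1,0]])),np.linalg.norm(e[0]-e[1]))
pr('glue',w('top0',a([(640,45)]),.086))
pr('thim',w('top0',a([(729,200)]),.021))
for c in (((28,46),(205,31),(214,156),(38,174)),((490,20),(752,60),(739,182),(477,143))):
    e=w('top0',b(c),.01); pr('tray',np.r_[e,[e.mean(0)]])
    y=(e[0]+e[3]-e[1]-e[2])/2; x=(e[0]+e[1]-e[2]-e[3])/2
    print(np.linalg.norm(y),np.linalg.norm(x),np.degrees(np.arctan2(-y[0],y[1])),np.degrees(np.arctan2(x[1],x[0])))
E
```

```text
spool [[612.8, 189.3, 56.0]]
bob [[697.6, 141.2, 13.0], [692.8, 103.4, 13.0], [695.2, 122.3, 13.0]]
82.6720015654384 0.03811426271701872
reel [[696.1, 28.3, 35.0], [669.2, -25.6, 35.0], [682.6, 1.4, 35.0]]
63.49547315699995 0.06024251501009747
glue [[687.8, -136.5, 86.0]]
thim [[610.8, -195.1, 21.0]]
tray [[488.0, 230.4, 10.0], [498.3, 110.1, 10.0], [414.7, 102.3, 10.0], [402.6, 220.3, 10.0], [450.9, 165.8, 10.0]]
0.11965798865002339 0.08495984881709408 5.356769483156527 6.096839398065504
tray [[506.0, -84.3, 10.0], [479.1, -262.3, 10.0], [397.8, -250.5, 10.0], [423.5, -74.8, 10.0], [451.6, -168.0, 10.0]]
0.17881716802880696 0.08256225989516103 -8.446300157395777 -7.412226910543986
```

Request:
{"name": "carry_out", "arguments": {
  "moves": [
    [[18, 36, 0], [0, 0, 3], 60],
    [[36, 72, 0], [0, 0, 6], 60],
    [[54, 108, 0], [0, 0, 9], 60],
    [[72, 144, 0], [0, 0, 12], 60],
    [[90, 180, 0], [0, 0, 15], 60]
  ],
  "newtons": 40
}}

```text
time: 0.52
tool_pos: [0.3131, -0.4019, 0.2306]
ee_rot: [0.951, 0.309, -0.0, -0.001]
ft_force: [0.9, -0.0, -0.0]
grip_width: 0.0597
finger_force: 0.0
```

Request:
{"name": "carry_out", "arguments": {
  "moves": [
    [[18, 36, 0], [0, 0, 3], 60],
    [[36, 72, 0], [0, 0, 6], 60],
    [[54, 108, 0], [0, 0, 9], 60],
    [[72, 144, 0], [0, 0, 12], 60],
    [[90, 180, 0], [0, 0, 15], 60]
  ]
}}

```text
time: 0.93
tool_pos: [0.4031, -0.2219, 0.231]
ee_rot: [0.902, 0.431, -0.0, -0.0]
ft_force: [0.3, -0.1, 0.6]
grip_width: 0.0603
finger_force: 0.0
```

Request:
{"name": "carry_out", "arguments": {
  "moves": [
    [[18, 36, 0], [0, 0, 3], 60],
    [[36, 72, 0], [0, 0, 6], 60],
    [[54, 108, 0], [0, 0, 9], 60],
    [[72, 144, 0], [0, 0, 12], 60],
    [[90, 180, 0], [0, 0, 15], 60]
  ]
}}

```text
time: 1.35
tool_pos: [0.4931, -0.0418, 0.231]
ee_rot: [0.838, 0.545, -0.0, -0.0]
ft_force: [-0.3, -1.5, 0.1]
grip_width: 0.06
finger_force: 0.0
```

Request:
{"name": "carry_out", "arguments": {
  "moves": [
    [[18, 36, 0], [0, 0, 3], 60],
    [[36, 72, 0], [0, 0, 6], 60],
    [[54, 108, 0], [0, 0, 9], 60],
    [[72, 144, 0], [0, 0, 12], 60],
    [[90, 180, 0], [0, 0, 15], 60]
  ]
}}

```text
time: 1.77
tool_pos: [0.5831, 0.1381, 0.2307]
ee_rot: [0.76, 0.65, -0.0, -0.0]
ft_force: [0.0, -1.1, 0.8]
grip_width: 0.0598
finger_force: 0.0
```

Request:
{"name": "carry_out", "arguments": {
  "moves": [
    [[15, 26, -20], [0, 0, 1], 60],
    [[30, 53, -40], [0, 0, 1], 60],
    [[30, 53, -60], [0, 0, 1], 60],
    [[30, 53, -80], [0, 0, 1], 60],
    [[30, 53, -80], [0, 0, 1], 60]
  ]
}}

```text
time: 2.18
tool_pos: [0.6088, 0.1889, 0.1452]
ee_rot: [0.755, 0.656, -0.005, -0.003]
ft_force: [-1.9, -0.5, -1.1]
grip_width: 0.0595
finger_force: 0.0
```

```bash
python3 - <<'E'
from h import *
np.set_printoptions(precision=4,suppress=True)
c=cap('wrist','w1'); T=c['world_to_cam'];print(-T[:3,:3].T@T[:3,3],T[2,:3])
s=r.state();print(s['time'],s['tool_pos'],s['ee_rot'])
i=cv2.imread('pics/w1.png'); print(p('w1',[(.6128,.1893,.056),(.6128,.1893,0)]), i.mean())
cv2.imwrite('pics/w1b.png',np.clip(i*1.7,0,255).astype('uint8'))
E
```

```text
[0.6196 0.2557 0.2873] [-0.048  -0.2637 -0.9634]
2.2333 [0.61   0.1888 0.1476] [ 0.7551  0.6556 -0.0035 -0.0018]
[[326.0093 207.9876]
 [325.4698 192.433 ]] 127.58553645833334
```

View pics/w1b.png

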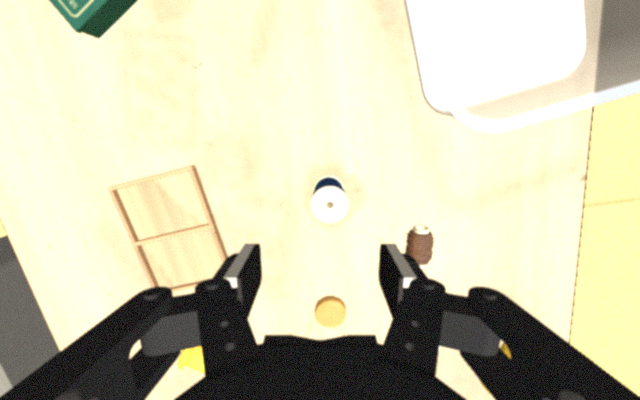

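Wrist view: spool top at (330,204.5), bobbin about (422,244), beeswax (330,311), and tray_two corners (112,187), (194,167) and (155,289).

```bash
python3 - <<'E'
from h import *
print(w('w1',[(330,204.5)],.056).round(4))
print(w('w1',[(112,187),(194,167),(155,289),(330,311)],[.01,.01,.01,.013]).round(4), w('top0',[(284.4,206)],.013))
s=r.state();print(s['tool_pos'],s['ee_rot'],s['time'])
E
```

```text
[[0.6164 0.1918 0.056 ]]
[[0.4087 0.2255 0.01  ]
 [0.493  0.2333 0.01  ]
 [0.4181 0.1118 0.01  ]
 [0.6003 0.0624 0.013 ]] [[0.59717307 0.05440909 0.013     ]]
[0.61004855 0.18878933 0.14759872] [ 0.75505909  0.65564508 -0.00347682 -0.00179553] 2.2333
```

```bash
python3 - <<'E'
from h import *
i=cv2.imread('pics/side0.png')[140:310,195:415]; i=cv2.resize(i,None,fx=3.5,fy=3.5,interpolation=cv2.INTER_CUBIC); cv2.imwrite('pics/s1.png',np.clip(i*1.2,0,255).astype('uint8'))
E
```

```text
(no output)
```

View pics/s1.png

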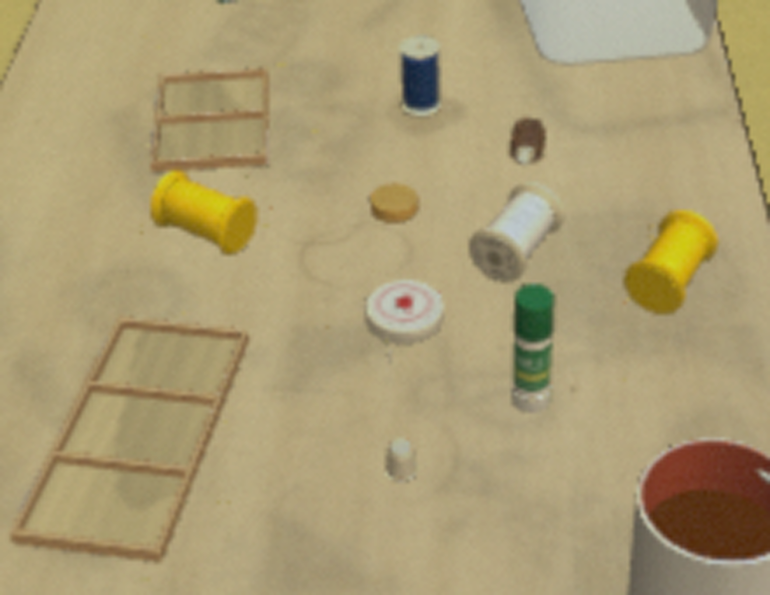

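Side crop: spool top (421,47), beeswax (394,199), glue top (535,296), thimble top (401,445), and tray_three corners (122,320), (248,332), (164,555), (14,537). No stray thread end shows near the reel, apart from its own.

```bash
python3 - <<'E'
from h import *
s=lambda L:np.array(L,float)/3.5+[195,140]
n=['spool','wax','glue','thim','tape']+['t3']*4+['t2']*4
for a,b in zip(n,w('side0',s([(421,47),(394,199),(535,296),(401,443),(404,303),(122,321),(248,332),(163,553),(14,538),(162,73),(268,69),(267,158),(153,163)]),[.056,.013,.086,.021,.015]+[.01]*8)): print(a,(b*1000).round(1))
print(w('top0',np.array([[504,206]])/3.4+[195,140],.015))
c=cap('wrist','w2'); cap('top','top2')
print(r.state()['tool_pos'])
print(p('top2',[r.state()['tool_pos']]),p('side0',[r.state()['tool_pos']]))
# sub-pixel spool top and wax in wrist image
import cv2
i=cv2.imread('pics/w2.png'); j=cv2.imread('pics/w1.png'); print(cv2.absdiff(i,j).mean())
m=cv2.inRange(cv2.cvtColor(i,cv2.COLOR_BGR2HSV),(10,90,60),(28,255,255)); n_,l,st,ce=cv2.connectedComponentsWithStats(m)
print([(st[k].tolist(),ce[k].round(1).tolist()) for k in range(1,n_) if 150<st[k][4]<3000])
E
```

```text
spool [618.9 184.6  56. ]
wax [601.8  48.2  13. ]
glue [ 693.2 -141.6   86. ]
thim [ 615.2 -196.4   21. ]
tape [612.7 -66.6  15. ]
t3 [429.6 -78.2  10. ]
t3 [512.8 -89.   10. ]
t3 [ 486.9 -267.9   10. ]
t3 [ 402.5 -257.5   10. ]
t2 [407.3 221.7  10. ]
t2 [492.7 227.1  10. ]
t2 [504.9 103.1  10. ]
t2 [420.7  97.2  10. ]
[[ 0.60797814 -0.06341504  0.015     ]]
[0.61303345 0.18892338 0.15156813]
[[201.89207785 185.62556505]] [[312.2428177  120.35562434]]
3.7946471354166667
[([108, 165, 120, 123, 1974], [165.9, 218.5]), ([404, 230, 27, 33, 583], [417.7, 245.6]), ([169, 278, 41, 13, 152], [186.9, 284.6]), ([313, 295, 32, 32, 808], [328.7, 310.4]), ([176, 345, 30, 29, 512], [190.5, 358.0])]
```

```bash
python3 - <<'E'
from h import *
i=cv2.imread('pics/w2.png')
g=cv2.cvtColor(i,cv2.COLOR_BGR2GRAY)
hsv=cv2.cvtColor(i,cv2.COLOR_BGR2HSV)
sub=g[170:240,295:365]; c=cv2.HoughCircles(cv2.resize(sub,None,fx=4,fy=4,interpolation=cv2.INTER_CUBIC),cv2.HOUGH_GRADIENT,1,100,param1=80,param2=15,minRadius=55,maxRadius=95)
c=c[0,0]/4; print(c); P=c[:2]+[295,170]
print('spool',P,w('w2',[P],.056).round(4))
print('wax',w('w2',[(328.5,310.5)],.013).round(4))
i=np.clip(cv2.resize(i[130:330,90:450],None,fx=2.2,fy=2.2,interpolation=cv2.INTER_CUBIC)*1.1,0,255).astype('uint8')
cv2.imwrite('pics/w2c.png',i)
E
```

```text
[32.125 21.875 14.725]
spool [327.125 191.875] [[0.617  0.2019 0.056 ]]
wax [[0.6002 0.0617 0.013 ]]
```

View pics/w2c.png

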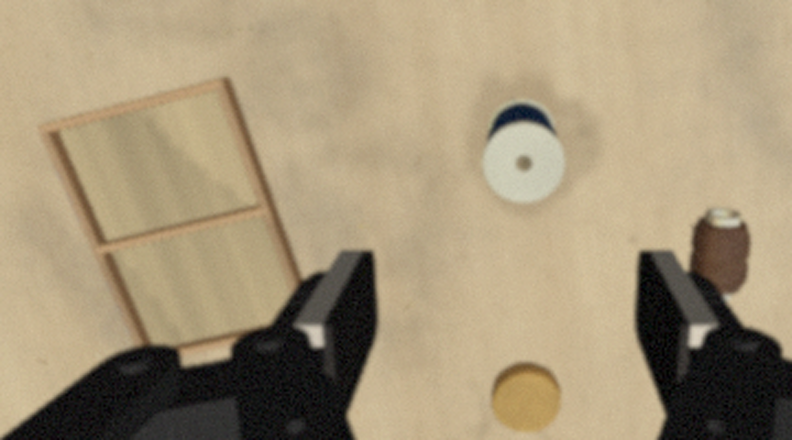

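Settled wrist view: spool top at about (328,203.6), wax (329,312.7). Comparing the three cameras, the top view appears biased by about +3 mm in x, so I'll apply that to every target. Descending on the spool.

Request:
{"name": "carry_out", "arguments": {
  "moves": [
    [[1, 0, -35], [0, 0, 0], 60],
    [[2, 1, -70], [0, 0, 0], 60],
    [[3, 1, -100], [0, 0, 0], 60],
    [[3, 1, -125], [0, 0, 0], 60],
    [[3, 1, -141], [0, 0, 0], 60]
  ]
}}

```text
time: 2.75
tool_pos: [0.6158, 0.1894, 0.0095]
ee_rot: [0.756, 0.655, -0.0, -0.0]
ft_force: [-0.4, -0.2, -0.7]
grip_width: 0.0598
finger_force: 0.0
```

Request:
{"name": "carry_out", "arguments": {
  "moves": [
    [[0, 0, 0], [0, 0, 0], 60],
    [[0, 0, 0], [0, 0, 0], 60],
    [[0, 0, 0], [0, 0, 0], 10],
    [[0, 0, 0], [0, 0, 0], 10],
    [[0, 0, 0], [0, 0, 0], 10]
  ]
}}

```text
time: 3.17
tool_pos: [0.6178, 0.1905, 0.0129]
ee_rot: [0.755, 0.655, 0.002, 0.001]
ft_force: [-2.5, 0.9, 8.8]
grip_width: 0.0246
finger_force: 38.7
```

Request:
{"name": "carry_out", "arguments": {
  "moves": [
    [[0, 0, 0], [0, 0, 0], 10],
    [[0, 0, 0], [0, 0, 0], 10],
    [[0, 0, 0], [0, 0, 0], 10],
    [[0, 0, 0], [0, 0, 0], 10],
    [[0, 0, 0], [0, 0, 0], 10]
  ]
}}

```text
time: 3.58
tool_pos: [0.6178, 0.1907, 0.013]
ee_rot: [0.755, 0.655, 0.002, 0.001]
ft_force: [-1.4, -0.1, 6.2]
grip_width: 0.0238
finger_force: 38.8
```

Request:
{"name": "carry_out", "arguments": {
  "moves": [
    [[0, 0, 0], [0, 0, 0], 45],
    [[0, 0, 0], [0, 0, 0], 45],
    [[1, 0, 7], [0, 0, 0], 45],
    [[1, 0, 7], [0, 0, 0], 45],
    [[1, 0, 7], [0, 0, 0], 45]
  ]
}}

```text
time: 4.0
tool_pos: [0.6176, 0.1902, 0.018]
ee_rot: [0.755, 0.655, 0.001, 0.0]
ft_force: [0.4, -1.0, -0.9]
grip_width: 0.0449
finger_force: 0.0
```

Request:
{"name": "carry_out", "arguments": {
  "moves": [
    [[0, 0, 0], [0, 0, 0], 10],
    [[0, 0, 0], [0, 0, 0], 10],
    [[0, 0, 0], [0, 0, 0], 10],
    [[0, 0, 0], [0, 0, 0], 10],
    [[0, 0, 0], [0, 0, 0], 10]
  ]
}}

```text
time: 4.42
tool_pos: [0.617, 0.1901, 0.0172]
ee_rot: [0.755, 0.655, 0.0, 0.0]
ft_force: [0.2, 0.7, 0.4]
grip_width: 0.0252
finger_force: 37.9
```

Request:
{"name": "carry_out", "arguments": {
  "moves": [
    [[0, 0, 35], [0, 0, 0], 10],
    [[0, 0, 75], [0, 0, 0], 10],
    [[-17, -33, 80], [0, 0, 0], 10],
    [[-34, -66, 80], [0, 0, 0], 10],
    [[-51, -99, 80], [0, 0, 0], 10]
  ]
}}

```text
time: 4.83
tool_pos: [0.5663, 0.0907, 0.0987]
ee_rot: [0.755, 0.656, 0.001, 0.001]
ft_force: [0.0, -0.7, -0.7]
grip_width: 0.0258
finger_force: 38.2
```

Request:
{"name": "carry_out", "arguments": {
  "moves": [
    [[-17, -33, 0], [0, 0, 0], 10],
    [[-34, -66, 0], [0, 0, 0], 10],
    [[-51, -99, 0], [0, 0, 0], 10],
    [[-68, -132, 0], [0, 0, 0], 10],
    [[-85, -165, 0], [0, 0, 0], 10]
  ]
}}

```text
time: 5.25
tool_pos: [0.4797, -0.0751, 0.0973]
ee_rot: [0.755, 0.656, -0.0, -0.0]
ft_force: [0.5, -0.6, -0.1]
grip_width: 0.0253
finger_force: 38.2
```

Request:
{"name": "carry_out", "arguments": {
  "moves": [
    [[-17, -35, 0], [0, 0, 0], 10],
    [[-17, -35, 0], [0, 0, 0], 10],
    [[-17, -35, -20], [0, 0, 0], 10],
    [[-17, -35, -40], [0, 0, 0], 10],
    [[-17, -35, -55], [0, 0, 0], 10]
  ]
}}

```text
time: 5.67
tool_pos: [0.4635, -0.109, 0.0414]
ee_rot: [0.756, 0.655, -0.0, -0.0]
ft_force: [-0.5, 0.4, -0.6]
grip_width: 0.0254
finger_force: 38.8
```

Request:
{"name": "carry_out", "arguments": {
  "moves": [
    [[0, 0, 0], [0, 0, 0], 10],
    [[0, 0, -10], [0, 0, 0], 10],
    [[0, 0, -17], [0, 0, 0], 10],
    [[0, 0, -21], [0, 0, 0], 10],
    [[0, 0, -21], [0, 0, 0], 10]
  ]
}}

```text
time: 6.08
tool_pos: [0.4636, -0.1086, 0.0207]
ee_rot: [0.755, 0.656, -0.0, -0.0]
ft_force: [0.5, 0.0, 0.3]
grip_width: 0.0253
finger_force: 38.8
```

Request:
{"name": "carry_out", "arguments": {
  "moves": [
    [[0, 0, -1], [0, 0, 0], 10],
    [[0, 0, -1.5], [0, 0, 0], 10],
    [[0, 0, -1.5], [0, 0, 0], 10]
  ]
}}

```text
time: 6.33
tool_pos: [0.4645, -0.109, 0.0202]
ee_rot: [0.755, 0.655, 0.0, 0.0]
ft_force: [-1.1, 0.6, -0.2]
grip_width: 0.0252
finger_force: 38.8
```

Request:
{"name": "carry_out", "arguments": {
  "moves": [
    [[0, 0, 0], [0, 0, 0], 30],
    [[0, 0, 0], [0, 0, 0], 45],
    [[0, 0, 0], [0, 0, 0], 50],
    [[0, 0, 0], [0, 0, 0], 50],
    [[0, 0, 20], [0, 0, 0], 50]
  ]
}}

```text
time: 6.75
tool_pos: [0.4606, -0.1078, 0.0371]
ee_rot: [0.755, 0.655, -0.002, -0.003]
ft_force: [-0.6, -0.4, 0.3]
grip_width: 0.05
finger_force: 0.0
```

Request:
{"name": "carry_out", "arguments": {
  "moves": [
    [[0, 0, 40], [0, 0, 0], 50],
    [[0, 0, 80], [0, 0, 0], 50],
    [[10, -15, 110], [0, 0, 0], 50],
    [[35, -35, 130], [0, 0, 0], 50],
    [[65, -60, 130], [0, 0, 0], 50]
  ]
}}

```text
time: 7.17
tool_pos: [0.5321, -0.1698, 0.1759]
ee_rot: [0.755, 0.656, 0.002, 0.004]
ft_force: [1.0, -0.0, 1.4]
grip_width: 0.0499
finger_force: 0.0
```

Request:
{"name": "carry_out", "arguments": {
  "moves": [
    [[35, -10, -15], [0, 0, 0], 50],
    [[65, -20, -35], [0, 0, 0], 50],
    [[85, -26, -60], [0, 0, 0], 50],
    [[85, -26, -70], [0, 0, 0], 50],
    [[85, -26, -70], [0, 0, 0], 50]
  ]
}}

```text
time: 7.58
tool_pos: [0.6113, -0.1939, 0.0954]
ee_rot: [0.755, 0.655, -0.002, -0.004]
ft_force: [0.1, -0.0, -0.6]
grip_width: 0.0502
finger_force: 0.0
```

```bash
python3 - <<'E'
from h import *
r.capture('side'); cap('wrist','w3'); cap('top','top3')
print(r.state()['tool_pos'])
a=cv2.resize(cv2.imread('pics/w3.png')[100:400,200:440],None,fx=1.9,fy=1.9,interpolation=cv2.INTER_CUBIC)
b=cv2.resize(cv2.imread('pics/top3.png')[240:315,340:450],None,fx=3,fy=3,interpolation=cv2.INTER_CUBIC)
o=np.zeros((570,800,3),'uint8'); o[:,:456]=a; o[:225,460:790]=np.clip(b*1.5,0,255); cv2.imwrite('pics/m3.png',o)
print(p('w3',[(.614,-.195,.021)]))
E
```

```text
[ 0.61318228 -0.19452964  0.1002501 ]
[[324.03877671 215.15561228]]
```

View pics/m3.png

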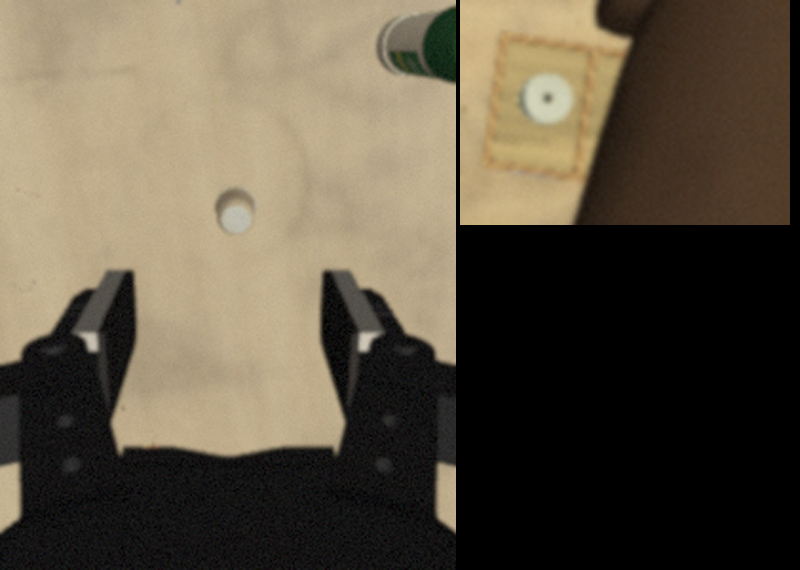

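Spool stands centred in the left bay. The thimble top is where predicted, at (324,216). Picking it.

Request:
{"name": "carry_out", "arguments": {
  "moves": [
    [[0, 0, -35], [0, 0, 0], 50],
    [[0, 0, -65], [0, 0, 0], 50],
    [[0, 0, -85], [0, 0, 0], 50],
    [[0, 0, -95.5], [0, 0, 0], 50],
    [[0, 0, -95.5], [0, 0, 0], 50]
  ],
  "newtons": 30
}}

```text
time: 8.15
tool_pos: [0.6119, -0.1941, 0.0031]
ee_rot: [0.755, 0.655, -0.001, -0.002]
ft_force: [-1.3, -0.1, -1.3]
grip_width: 0.0499
finger_force: 0.0
```

Request:
{"name": "carry_out", "arguments": {
  "moves": [
    [[0, 0, 0], [0, 0, 0], 50],
    [[0, 0, 0], [0, 0, 0], 30],
    [[0, 0, 0], [0, 0, 0], 8],
    [[0, 0, 0], [0, 0, 0], 8],
    [[0, 0, 0], [0, 0, 0], 8]
  ]
}}

```text
time: 8.57
tool_pos: [0.6156, -0.1955, 0.0065]
ee_rot: [0.755, 0.655, 0.001, 0.002]
ft_force: [-1.4, 0.3, 6.5]
grip_width: 0.0143
finger_force: 29.3
```

Request:
{"name": "carry_out", "arguments": {
  "moves": [
    [[0, 0, 0], [0, 0, 0], 8],
    [[0, 0, 0], [0, 0, 0], 8],
    [[0, 0, 0], [0, 0, 0], 8]
  ]
}}

```text
time: 8.82
tool_pos: [0.6156, -0.1955, 0.0065]
ee_rot: [0.755, 0.655, 0.001, 0.001]
ft_force: [-1.6, 0.7, 7.2]
grip_width: 0.0138
finger_force: 29.4
```

Request:
{"name": "carry_out", "arguments": {
  "moves": [
    [[0, 0, 4], [0, 0, 0], 8],
    [[0, 0, 10], [0, 0, 0], 8],
    [[0, 0, 20], [0, 0, 0], 8],
    [[0, 0, 30], [0, 0, 0], 8],
    [[0, 0, 30], [0, 0, 0], 8]
  ]
}}

```text
time: 9.23
tool_pos: [0.616, -0.1957, 0.0372]
ee_rot: [0.755, 0.655, 0.001, 0.002]
ft_force: [1.2, -0.0, -0.4]
grip_width: 0.0137
finger_force: 29.2
```

```bash
python3 - <<'E'
from h import *
r.capture('top'); c=cap('wrist','w4'); cap('side','side4')
print(r.state()['tool_pos'],r.state()['grip_width'],p('side4',[(.614,-.195,.03)]))
a=cv2.resize(cv2.imread('pics/w4.png')[150:350,240:400],None,fx=2.8,fy=2.8,interpolation=cv2.INTER_CUBIC)
u,v=p('side4',[(.614,-.195,.03)])[0].astype(int)
b=cv2.resize(cv2.imread('pics/side4.png')[v-35:v+35,u-30:u+30],None,fx=5,fy=5,interpolation=cv2.INTER_CUBIC)
o=np.zeros((560,790,3),'uint8'); o[:,:448]=a; o[:350,460:760]=b; cv2.imwrite('pics/m4.png',o)
E
```

```text
[ 0.61415085 -0.19497748  0.03472087] 0.013935864791612762 [[308.87208304 262.95156418]]
```

View pics/m4.png

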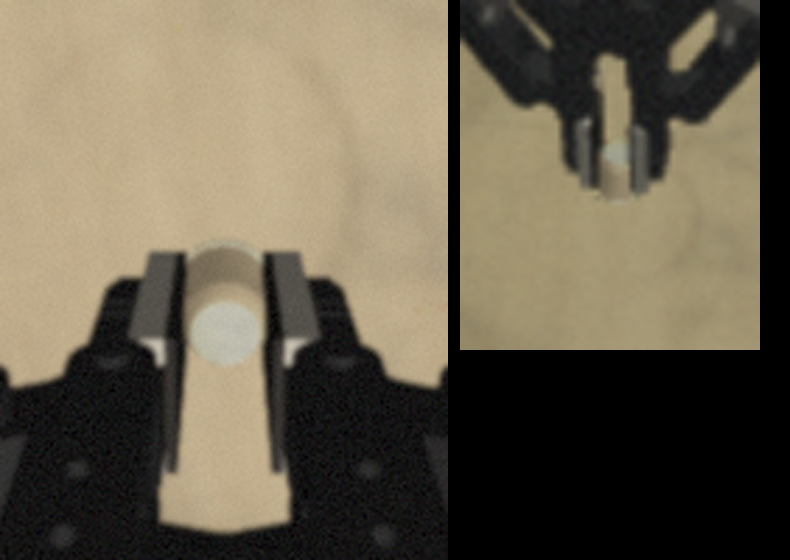

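Thimble is held upright between the pads, its foot about 6.5 mm below the tool point. Moving it to the middle bay.

Request:
{"name": "carry_out", "arguments": {
  "moves": [
    [[-30, 5, 20], [0, 0, 0], 8],
    [[-65, 11, 20], [0, 0, 0], 8],
    [[-100, 17, 20], [0, 0, 0], 8],
    [[-135, 22, 20], [0, 0, 0], 8],
    [[-159, 26, 20], [0, 0, 0], 8]
  ]
}}

```text
time: 9.8
tool_pos: [0.4505, -0.1673, 0.053]
ee_rot: [0.755, 0.655, -0.001, -0.002]
ft_force: [-0.7, -0.3, -0.0]
grip_width: 0.0138
finger_force: 29.3
```

Request:
{"name": "carry_out", "arguments": {
  "moves": [
    [[0, 0, 0], [0, 0, 0], 8],
    [[0, 0, -15], [0, 0, 0], 8],
    [[0, 0, -30], [0, 0, 0], 8],
    [[0, 0, -38], [0, 0, 0], 8],
    [[0, 0, -43], [0, 0, 0], 8]
  ]
}}

```text
time: 10.22
tool_pos: [0.4544, -0.1685, 0.01]
ee_rot: [0.755, 0.655, -0.0, -0.001]
ft_force: [-0.7, -0.5, -0.9]
grip_width: 0.0137
finger_force: 29.3
```

Request:
{"name": "carry_out", "arguments": {
  "moves": [
    [[0, 0, 0], [0, 0, 0], 8],
    [[0, 0, -1], [0, 0, 0], 8],
    [[0, 0, -2], [0, 0, 0], 8],
    [[0, 0, -2], [0, 0, 0], 8]
  ]
}}

```text
time: 10.55
tool_pos: [0.4556, -0.1691, 0.0097]
ee_rot: [0.755, 0.655, 0.0, 0.0]
ft_force: [-0.6, -0.2, 0.2]
grip_width: 0.0139
finger_force: 29.3
```

Request:
{"name": "carry_out", "arguments": {
  "moves": [
    [[0, 0, -1], [0, 0, 0], 8],
    [[0, 0, -1], [0, 0, 0], 8],
    [[0, 0, -1], [0, 0, 0], 18],
    [[0, 0, -1], [0, 0, 0], 26],
    [[0, 0, -1], [0, 0, 0], 32]
  ]
}}

```text
time: 10.97
tool_pos: [0.4551, -0.1689, 0.0084]
ee_rot: [0.755, 0.655, 0.0, 0.0]
ft_force: [-0.5, 0.4, 0.6]
grip_width: 0.0318
finger_force: 0.0
```

Request:
{"name": "carry_out", "arguments": {
  "moves": [
    [[0, 0, 10], [0, 0, 0], 32],
    [[0, 0, 35], [0, 0, 0], 32],
    [[0, 0, 75], [0, 0, 0], 32],
    [[0, 0, 115], [0, 0, 0], 50],
    [[0, 0, 140], [0, 0, 0], 60]
  ]
}}

```text
time: 11.38
tool_pos: [0.4565, -0.1696, 0.1525]
ee_rot: [0.755, 0.655, 0.001, 0.002]
ft_force: [0.9, -0.3, 0.9]
grip_width: 0.0552
finger_force: 0.0
```

Request:
{"name": "carry_out", "arguments": {
  "moves": [
    [[32, 24, 0], [0, 0, -3], 70],
    [[64, 48, 0], [0, 0, -6], 70],
    [[96, 72, 0], [0, 0, -9], 70],
    [[128, 95, 0], [0, 0, -12], 70],
    [[160, 118, 0], [0, 0, -15], 70]
  ]
}}

```text
time: 11.8
tool_pos: [0.6162, -0.0496, 0.1492]
ee_rot: [0.835, 0.55, 0.0, 0.0]
ft_force: [-0.2, -0.7, 0.0]
grip_width: 0.0699
finger_force: 0.0
```

Request:
{"name": "carry_out", "arguments": {
  "moves": [
    [[32, 24, 0], [0, 0, -2], 70],
    [[64, 48, 0], [0, 0, -3.5], 70],
    [[70.5, 52.5, 0], [0, 0, -3.5], 70],
    [[70.5, 52.5, 0], [0, 0, -3.5], 70],
    [[70.5, 52.5, 0], [0, 0, -3.5], 70]
  ]
}}

```text
time: 12.22
tool_pos: [0.6846, 0.0016, 0.148]
ee_rot: [0.85, 0.526, -0.001, -0.0]
ft_force: [0.1, 0.5, 0.1]
grip_width: 0.0701
finger_force: 0.0
```

```bash
python3 - <<'E'
from h import *
r.capture('top'); cap('wrist','w5'); cap('side','side5')
print(r.state()['tool_pos'],r.state()['ee_rot'])
a=cv2.resize(cv2.imread('pics/w5.png')[100:330,210:440],None,fx=2.5,fy=2.5,interpolation=cv2.INTER_CUBIC)
b=cv2.resize(cv2.imread('pics/side5.png')[227:305,195:270],None,fx=2.8,fy=2.8,interpolation=cv2.INTER_CUBIC)
o=np.zeros((575,790,3),'uint8'); o[:,:575]=a; o[:b.shape[0],580:580+b.shape[1]]=b; cv2.imwrite('pics/m5.png',o)
E
```

```text
[6.83845532e-01 3.93045231e-04 1.48156754e-01] [ 8.51120410e-01  5.24969799e-01 -7.99407807e-04 -3.43074904e-04]
```

View pics/m5.png

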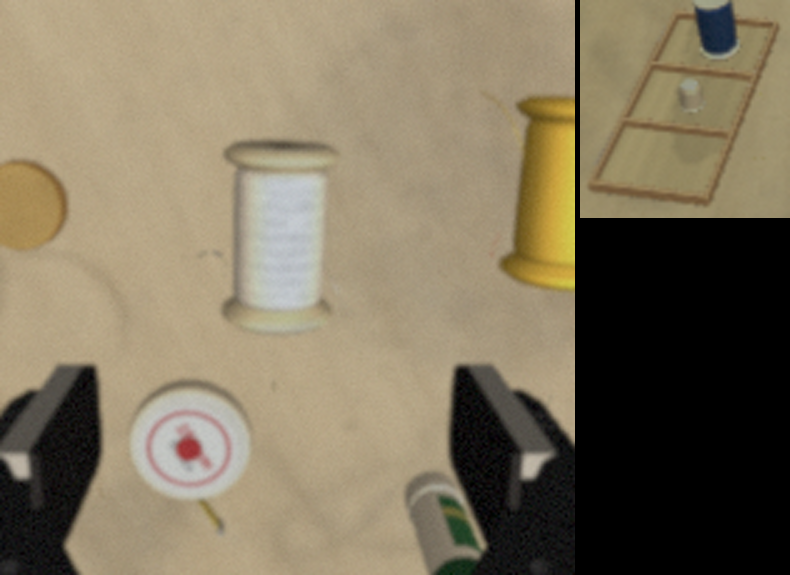

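The thimble stands upright in the middle bay. The reel is lined up between the fingers, flanges at (322,161) and (321,227), with a faint thread end on its left in the picture (−x/+y side).

```bash
python3 - <<'E'
from h import *
q=np.array([(281,152),(279,318),(280,237)])/2.5+[210,100]
print(w('w5',q,[.028,.028,.036]).round(4))
print(w('w5',np.array([[200,253],[225,318],[333,318]])/2.5+[210,100],[.001,.0205,.0205]).round(4)); print(r.state()['tool_pos'])
E
```

```text
[[ 0.7015  0.0321  0.028 ]
 [ 0.6731 -0.0233  0.028 ]
 [ 0.6882  0.0063  0.036 ]]
[[ 0.6527  0.0073  0.001 ]
 [ 0.6532 -0.0163  0.0205]
 [ 0.6906 -0.035   0.0205]]
[6.83845532e-01 3.93045231e-04 1.48156754e-01]
```

Request:
{"name": "carry_out", "arguments": {
  "moves": [
    [[1, 1, -35], [0, 0, 0], 70],
    [[1, 1, -70], [0, 0, 0], 70],
    [[1, 1, -105], [0, 0, 0], 70],
    [[1, 1, -128], [0, 0, 0], 70],
    [[1, 1, -138], [0, 0, 0], 70]
  ],
  "newtons": 50
}}

```text
time: 12.78
tool_pos: [0.6815, 0.0014, 0.0058]
ee_rot: [0.851, 0.525, -0.004, -0.002]
ft_force: [-1.6, 0.4, -0.0]
grip_width: 0.0701
finger_force: 0.0
```

Request:
{"name": "carry_out", "arguments": {
  "moves": [
    [[0, 0, 0], [0, 0, 0], 70],
    [[0, 0, 0], [0, 0, 0], 50],
    [[0, 0, 0], [0, 0, 0], 40],
    [[0, 0, 0], [0, 0, 0], 20],
    [[0, 0, 0], [0, 0, 0], 20]
  ]
}}

```text
time: 13.2
tool_pos: [0.689, 0.0024, 0.0134]
ee_rot: [0.851, 0.525, 0.002, 0.002]
ft_force: [0.4, 0.1, 1.9]
grip_width: 0.0311
finger_force: 50.4
```

Request:
{"name": "carry_out", "arguments": {
  "moves": [
    [[0, 0, 0], [0, 0, 0], 20],
    [[0, 0, 0], [0, 0, 0], 20],
    [[0, 0, 0], [0, 0, 0], 20]
  ]
}}

```text
time: 13.45
tool_pos: [0.6889, 0.0024, 0.0134]
ee_rot: [0.851, 0.526, 0.002, 0.002]
ft_force: [-0.5, -1.3, 7.2]
grip_width: 0.031
finger_force: 51.1
```

Request:
{"name": "carry_out", "arguments": {
  "moves": [
    [[0, 0, 35], [0, 0, 0], 20],
    [[0, 0, 75], [0, 0, -6], 20],
    [[-24, -24, 80], [0, 0, -12], 20],
    [[-48, -47, 80], [0, 0, -18], 20],
    [[-72, -71, 80], [0, 0, -24], 20]
  ]
}}

```text
time: 13.87
tool_pos: [0.6152, -0.0687, 0.0926]
ee_rot: [0.942, 0.336, 0.002, 0.001]
ft_force: [0.0, -0.0, -0.8]
grip_width: 0.0309
finger_force: 50.3
```

Request:
{"name": "carry_out", "arguments": {
  "moves": [
    [[-24, -24, 0], [0, 0, -6], 20],
    [[-48, -47, 0], [0, 0, -12], 20],
    [[-72, -71, 0], [0, 0, -18], 20],
    [[-96, -94, 0], [0, 0, -24], 20],
    [[-120, -118, 0], [0, 0, -30], 20]
  ]
}}

```text
time: 14.28
tool_pos: [0.4933, -0.1871, 0.0908]
ee_rot: [0.997, 0.08, 0.0, 0.0]
ft_force: [-0.1, -0.8, -0.1]
grip_width: 0.0309
finger_force: 50.2
```

Request:
{"name": "carry_out", "arguments": {
  "moves": [
    [[-24, -24, 0], [0, 0, -6], 20],
    [[-49, -48, 0], [0, 0, -12], 20],
    [[-49, -48, 0], [0, 0, -18], 20],
    [[-49, -48, 0], [0, 0, -18], 20],
    [[-49, -48, 0], [0, 0, -18], 20]
  ]
}}

```text
time: 14.7
tool_pos: [0.4456, -0.2347, 0.0908]
ee_rot: [0.997, -0.074, 0.001, 0.0]
ft_force: [0.0, -1.2, -1.0]
grip_width: 0.0309
finger_force: 50.3
```

```bash
python3 - <<'E'
from h import *
cap('side','side6'); cap('wrist','w6')
s=r.state(); print(s['tool_pos'],s['ee_rot'],s['grip_width'])
q=s['ee_rot'];print('finger line deg',np.degrees(2*np.arctan2(q[1],q[0]))-90)
a=cv2.resize(cv2.imread('pics/w6.png')[60:400,120:520],None,fx=1.25,fy=1.25,interpolation=cv2.INTER_CUBIC)
b=cv2.resize(cv2.imread('pics/side6.png')[190:310,190:290],None,fx=2.9,fy=2.9,interpolation=cv2.INTER_CUBIC)
o=np.zeros((425,795,3),'uint8'); o[:,:500]=a; o[:b.shape[0],505:505+b.shape[1]]=b; cv2.imwrite('pics/m6.png',o)
E
```

```text
[ 0.44626905 -0.23405854  0.09063871] [ 9.97295518e-01 -7.34941788e-02  4.88955916e-04  1.26101674e-04] 0.030940318162720352
finger line deg -98.42941367680513
```

View pics/m6.png

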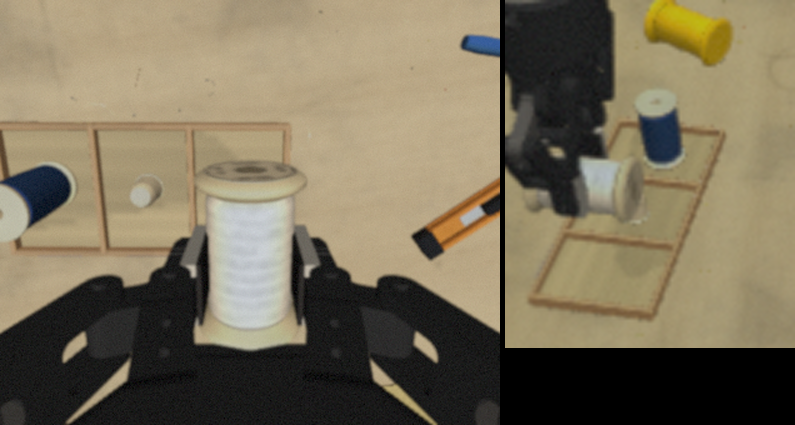

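Reel is held level and the tray is square to it in the picture. The right bay's far corners are at about (274,160) and (351,160), with its centre about 6 mm left of the grip plane, as planned. Checking the front-back fit.

```bash
python3 - <<'E'
from h import *
q=np.array([(289,125),(100,127),(14,253),(168,252)])/1.25+[120,60]
W=w('w6',q,.01); c=np.array([.455,-.169]); a=np.radians(-8.2); R=np.array([[np.cos(a),-np.sin(a)],[np.sin(a),np.cos(a)]])
print(W.round(4)); print('tray coords mm',((W[:,:2]-c)@R*1000).round(1))
q=np.array([(250,165),(250,178)])/1.25+[120,60]
F=w('w6',q,[.107,.107]); print(F.round(4),((F[:,:2]-c)@R*1000).round(1))
E
```

```text
[[ 0.4828 -0.2634  0.01  ]
 [ 0.4985 -0.1505  0.01  ]
 [ 0.4259 -0.0726  0.01  ]
 [ 0.4116 -0.1742  0.01  ]]
tray coords mm [[ 41.  -89.5]
 [ 40.4  24.6]
 [-42.6  91.2]
 [-42.2 -11.3]]
[[ 0.4836 -0.2396  0.107 ]
 [ 0.4789 -0.2389  0.107 ]] [[ 38.4 -65.8]
 [ 33.7 -65.8]]
```

Request:
{"name": "carry_out", "arguments": {
  "moves": [
    [[-2, 0, -25], [0, 0, 0], 20],
    [[-2, 0, -45], [0, 0, 0], 20],
    [[-2, 0, -58], [0, 0, 0], 20],
    [[-2, 0, -66], [0, 0, 0], 20],
    [[-2, 0, -70], [0, 0, 0], 20]
  ]
}}

```text
time: 15.22
tool_pos: [0.4434, -0.2332, 0.019]
ee_rot: [0.997, -0.074, -0.001, -0.001]
ft_force: [1.3, -0.4, -0.2]
grip_width: 0.0313
finger_force: 50.3
```

Request:
{"name": "carry_out", "arguments": {
  "moves": [
    [[0, 0, -1.5], [0, 0, 0], 20],
    [[0, 0, -3], [0, 0, 0], 20],
    [[0, 0, -4.5], [0, 0, 0], 20],
    [[0, 0, -4.5], [0, 0, 0], 20],
    [[0, 0, -4.5], [0, 0, 0], 20]
  ]
}}

```text
time: 15.63
tool_pos: [0.444, -0.2347, 0.0164]
ee_rot: [0.997, -0.075, 0.001, 0.0]
ft_force: [0.4, 0.6, -0.9]
grip_width: 0.0312
finger_force: 50.2
```

Request:
{"name": "carry_out", "arguments": {
  "moves": [
    [[0, 0, -1], [0, 0, 0], 20],
    [[0, 0, -1], [0, 0, 0], 20],
    [[0, 0, -1], [0, 0, 0], 34],
    [[0, 0, -1], [0, 0, 0], 42],
    [[0, 0, -1], [0, 0, 0], 46]
  ]
}}

```text
time: 16.05
tool_pos: [0.4435, -0.2345, 0.015]
ee_rot: [0.997, -0.075, 0.0, 0.0]
ft_force: [0.3, 0.9, -0.0]
grip_width: 0.0461
finger_force: 0.0
```

Request:
{"name": "carry_out", "arguments": {
  "moves": [
    [[0, 0, 10], [0, 0, 0], 46],
    [[0, 0, 35], [0, 0, 0], 46],
    [[0, 0, 75], [0, 0, 0], 46],
    [[0, 0, 115], [0, 0, 0], 50],
    [[20, 5, 140], [0, 0, 7], 60]
  ]
}}

```text
time: 16.47
tool_pos: [0.4621, -0.2302, 0.1584]
ee_rot: [1.0, -0.014, 0.0, 0.001]
ft_force: [0.9, -1.2, -0.4]
grip_width: 0.0595
finger_force: 0.0
```

Request:
{"name": "carry_out", "arguments": {
  "moves": [
    [[32, 13, 0], [0, 0, 6], 60],
    [[65, 26, 0], [0, 0, 12], 60],
    [[97, 39, 0], [0, 0, 18], 60],
    [[130, 52, 0], [0, 0, 24], 60],
    [[162, 65, 0], [0, 0, 30], 60]
  ]
}}

```text
time: 16.88
tool_pos: [0.6269, -0.1636, 0.1556]
ee_rot: [0.969, 0.248, 0.0, 0.0]
ft_force: [-0.7, -0.1, -0.3]
grip_width: 0.0599
finger_force: 0.0
```

Request:
{"name": "carry_out", "arguments": {
  "moves": [
    [[32, 13, 0], [0, 0, 6], 60],
    [[65.5, 26.5, 0], [0, 0, 12], 60],
    [[65.5, 26.5, 0], [0, 0, 18], 60],
    [[65.5, 26.5, 0], [0, 0, 18], 60],
    [[65.5, 26.5, 0], [0, 0, 18], 60]
  ]
}}

```text
time: 17.3
tool_pos: [0.6904, -0.1376, 0.1545]
ee_rot: [0.92, 0.393, -0.001, -0.0]
ft_force: [-0.2, 0.8, -0.2]
grip_width: 0.06
finger_force: 0.0
```

```bash
python3 - <<'E'
from h import *
cap('side','side7'); cap('wrist','w7')
s=r.state(); print(s['tool_pos'],s['ee_rot'])
print(p('w7',[(.691,-.138,.086),s['tool_pos']]))
a=cv2.resize(cv2.imread('pics/w7.png')[60:400,120:520],None,fx=1.25,fy=1.25,interpolation=cv2.INTER_CUBIC)
b=cv2.resize(cv2.imread('pics/side7.png')[200:310,190:290],None,fx=2.9,fy=2.9,interpolation=cv2.INTER_CUBIC)
o=np.zeros((425,795,3),'uint8'); o[:,:500]=a; o[:b.shape[0],505:505+b.shape[1]]=b; cv2.imwrite('pics/m7.png',o)
E
```

```text
[ 0.68984325 -0.13829226  0.15478611] [ 9.19655161e-01  3.92726430e-01 -5.16072255e-04 -2.63782483e-04]
[[321.39051425 215.83953897]
 [320.6964066  257.03391885]]
```

View pics/m7.png

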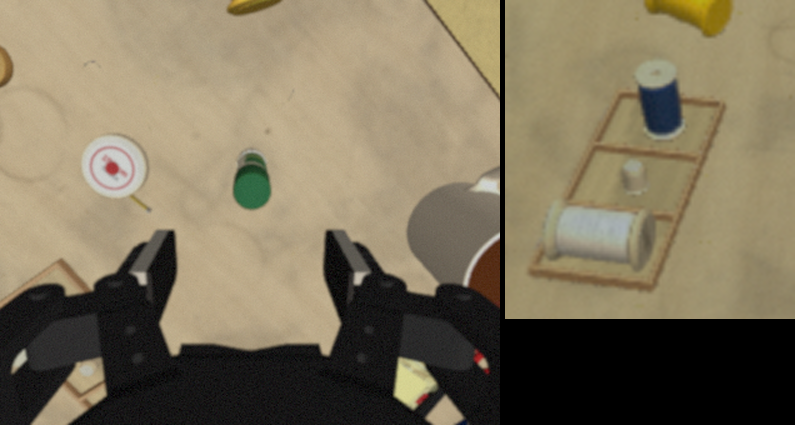

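Side inset: the reel lies front-back in the right bay beside the thimble and spool. The glue cap is at (321.6,212), within 4 px of the prediction. The faint mark I took for the reel's thread end is still on the table, so it's a blemish. I'll check the reel again later. Picking the glue stick.

Request:
{"name": "carry_out", "arguments": {
  "moves": [
    [[0, 0, -35], [0, 0, 0], 60],
    [[0, 0, -70], [0, 0, 0], 60],
    [[0, 0, -100], [0, 0, 0], 60],
    [[0, 0, -120], [0, 0, 0], 60],
    [[0, 0, -128.5], [0, 0, 0], 60]
  ],
  "newtons": 40
}}

```text
time: 17.82
tool_pos: [0.6866, -0.1379, 0.0222]
ee_rot: [0.92, 0.393, -0.003, -0.002]
ft_force: [-0.4, 1.6, -0.8]
grip_width: 0.0606
finger_force: 0.0
```

Request:
{"name": "carry_out", "arguments": {
  "moves": [
    [[0, 0, 0], [0, 0, 0], 60],
    [[0, 0, 0], [0, 0, 0], 40],
    [[0, 0, 0], [0, 0, 0], 30],
    [[0, 0, 0], [0, 0, 0], 12],
    [[0, 0, 0], [0, 0, 0], 12]
  ]
}}

```text
time: 18.23
tool_pos: [0.693, -0.1385, 0.0292]
ee_rot: [0.919, 0.394, 0.002, 0.002]
ft_force: [-0.1, -0.6, 3.9]
grip_width: 0.023
finger_force: 39.1
```

Request:
{"name": "carry_out", "arguments": {
  "moves": [
    [[0, 0, 0], [0, 0, 0], 12],
    [[0, 0, 0], [0, 0, 0], 12],
    [[0, 0, 0], [0, 0, 0], 12]
  ]
}}

```text
time: 18.48
tool_pos: [0.693, -0.1386, 0.0291]
ee_rot: [0.919, 0.394, 0.002, 0.002]
ft_force: [-0.6, -0.3, 7.2]
grip_width: 0.0229
finger_force: 39.4
```

Request:
{"name": "carry_out", "arguments": {
  "moves": [
    [[0, 0, 35], [0, 0, 0], 12],
    [[0, 0, 75], [0, 0, 0], 12],
    [[-20, 28, 80], [0, 0, 4], 12],
    [[-40, 56, 80], [0, 0, 8], 12],
    [[-60, 84.5, 80], [0, 0, 12], 12]
  ]
}}

```text
time: 18.9
tool_pos: [0.6317, -0.0532, 0.1085]
ee_rot: [0.872, 0.489, 0.002, 0.001]
ft_force: [-0.0, 0.8, -1.2]
grip_width: 0.0229
finger_force: 39.3
```

Request:
{"name": "carry_out", "arguments": {
  "moves": [
    [[-20, 28, 0], [0, 0, 4], 12],
    [[-40, 56, 0], [0, 0, 8], 12],
    [[-60, 85, 0], [0, 0, 12], 12],
    [[-80, 113, 0], [0, 0, 16], 12],
    [[-100, 141, 0], [0, 0, 21], 12]
  ]
}}

```text
time: 19.32
tool_pos: [0.5298, 0.0889, 0.1067]
ee_rot: [0.768, 0.64, 0.0, 0.0]
ft_force: [0.7, 1.0, -0.8]
grip_width: 0.023
finger_force: 39.3
```

Request:
{"name": "carry_out", "arguments": {
  "moves": [
    [[-20, 28, 0], [0, 0, 4], 12],
    [[-40, 56, 0], [0, 0, 8], 12],
    [[-60, 84, 0], [0, 0, 12], 12],
    [[-80, 112.5, 0], [0, 0, 16.6], 12],
    [[-80, 112.5, 0], [0, 0, 16.6], 12]
  ]
}}

```text
time: 19.73
tool_pos: [0.4468, 0.2037, 0.1061]
ee_rot: [0.667, 0.745, -0.001, -0.002]
ft_force: [0.4, -0.3, -0.1]
grip_width: 0.0231
finger_force: 39.2
```

Request:
{"name": "carry_out", "arguments": {
  "moves": [
    [[0, 0, -15], [0, 0, 0], 12],
    [[0, 0, -35], [0, 0, 0], 12],
    [[0, 0, -55], [0, 0, 0], 12],
    [[0, 0, -66], [0, 0, 0], 12],
    [[0, 0, -71], [0, 0, 0], 12]
  ]
}}

```text
time: 20.15
tool_pos: [0.4497, 0.1994, 0.0337]
ee_rot: [0.669, 0.743, -0.001, -0.001]
ft_force: [-0.7, -0.1, -0.1]
grip_width: 0.023
finger_force: 39.3
```

Request:
{"name": "carry_out", "arguments": {
  "moves": [
    [[0, 0, -1], [0, 0, 0], 12],
    [[0, 0, -2], [0, 0, 0], 12],
    [[0, 0, -3], [0, 0, 0], 12],
    [[0, 0, -3], [0, 0, 0], 12],
    [[0, 0, -3], [0, 0, 0], 12]
  ]
}}

```text
time: 20.57
tool_pos: [0.4517, 0.2003, 0.033]
ee_rot: [0.669, 0.743, 0.001, 0.0]
ft_force: [-0.4, 1.0, 0.1]
grip_width: 0.0228
finger_force: 39.3
```

Request:
{"name": "carry_out", "arguments": {
  "moves": [
    [[0, 0, -1], [0, 0, 0], 12],
    [[0, 0, -1.5], [0, 0, 0], 12],
    [[0, 0, -1.5], [0, 0, 0], 12],
    [[0, 0, -1.5], [0, 0, 0], 28],
    [[0, 0, -1.5], [0, 0, 0], 38]
  ]
}}

```text
time: 20.98
tool_pos: [0.4513, 0.2002, 0.0311]
ee_rot: [0.669, 0.743, 0.0, 0.0]
ft_force: [-0.0, 1.3, -0.5]
grip_width: 0.0376
finger_force: 0.0
```

Request:
{"name": "carry_out", "arguments": {
  "moves": [
    [[0, 0, -1.5], [0, 0, 0], 45],
    [[0, 0, 25], [0, 0, 0], 45],
    [[0, 0, 60], [0, 0, 0], 45],
    [[0, 0, 100], [0, 0, 0], 45],
    [[0, 0, 120], [0, 0, 0], 45]
  ]
}}

```text
time: 21.4
tool_pos: [0.453, 0.2009, 0.1545]
ee_rot: [0.669, 0.743, 0.002, 0.001]
ft_force: [1.1, 0.6, 0.5]
grip_width: 0.0447
finger_force: 0.0
```

Request:
{"name": "carry_out", "arguments": {
  "moves": [
    [[36, -11, 0], [0, 0, -2], 45],
    [[72, -22, 0], [0, 0, -4], 45],
    [[108, -33, 0], [0, 0, -6], 45],
    [[144, -44, 0], [0, 0, -8], 45],
    [[180, -56, 0], [0, 0, -10], 45]
  ]
}}

```text
time: 21.82
tool_pos: [0.6322, 0.1436, 0.1503]
ee_rot: [0.732, 0.681, -0.0, -0.0]
ft_force: [-0.2, -0.3, 0.7]
grip_width: 0.0449
finger_force: 0.0
```

Request:
{"name": "carry_out", "arguments": {
  "moves": [
    [[36, -11, -15], [0, 0, -2], 45],
    [[67, -22, -30], [0, 0, -3.3], 45],
    [[67, -22, -40], [0, 0, -3.3], 45],
    [[67, -22, -40], [0, 0, -3.3], 45],
    [[67, -22, -40], [0, 0, -3.3], 45]
  ]
}}

```text
time: 22.23
tool_pos: [0.6958, 0.1221, 0.1085]
ee_rot: [0.751, 0.661, -0.002, -0.002]
ft_force: [-0.4, -0.1, 1.0]
grip_width: 0.0449
finger_force: 0.0
```

```bash
python3 - <<'E'
from h import *
r.capture('side'); cap('wrist','w8'); cap('side','side8'); cap('top','top8')
s=r.state(); print(s['tool_pos'],s['ee_rot'])
print(p('w8',[(.698,.122,.02),(.698,.122,0)]))
a=cv2.resize(cv2.imread('pics/w8.png')[130:330,220:420],None,fx=2.2,fy=2.2,interpolation=cv2.INTER_CUBIC)
b=cv2.resize(cv2.imread('pics/top8.png')[245:320,340:455],None,fx=3,fy=3,interpolation=cv2.INTER_CUBIC)
d=cv2.resize(cv2.imread('pics/side8.png')[135:195,225:315],None,fx=3.5,fy=3.5,interpolation=cv2.INTER_CUBIC)
o=np.zeros((440,795,3),'uint8'); o[:,:440]=a; o[:b.shape[0],445:445+b.shape[1]]=np.clip(b*1.5,0,255); o[228:228+d.shape[0],445:445+d.shape[1]]=d; cv2.imwrite('pics/m8.png',o)
E
```

```text
[0.69761588 0.12299355 0.11226193] [7.50282544e-01 6.61116885e-01 6.49175096e-04 3.84020722e-04]
[[322.47048096 209.55045968]
 [322.34433248 203.24906545]]
```

View pics/m8.png

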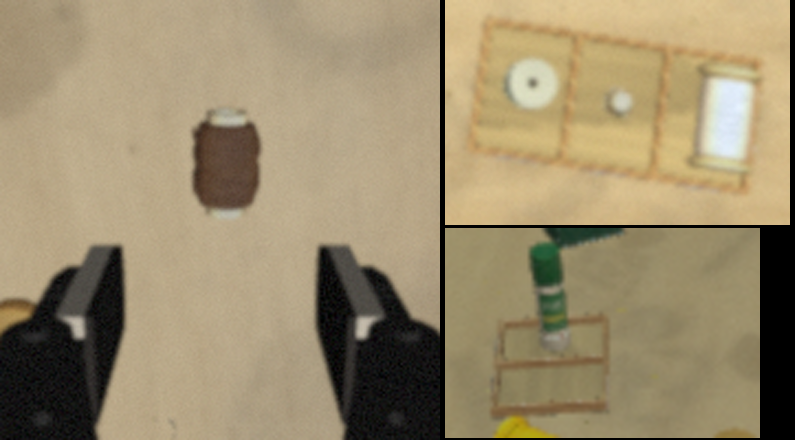

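Inset views: the spool and thimble are fine, and the glue stick stands in the left bay of tray_two. The reel lies front-back but sits a few mm toward the right wall, so I'll recheck it after the bobbin. The bobbin is at (323,204), square to the fingers. Picking it.

Request:
{"name": "carry_out", "arguments": {
  "moves": [
    [[0, 1, -35], [0, 0, 0], 45],
    [[0, 1, -65], [0, 0, 0], 45],
    [[0, 1, -90], [0, 0, 0], 45],
    [[0, 1, -105.5], [0, 0, 0], 45],
    [[0, 1, -105.5], [0, 0, 0], 45]
  ],
  "newtons": 30
}}

```text
time: 22.85
tool_pos: [0.6941, 0.1232, 0.0016]
ee_rot: [0.75, 0.661, -0.003, -0.002]
ft_force: [-1.2, -0.5, -0.6]
grip_width: 0.0448
finger_force: 0.0
```

Request:
{"name": "carry_out", "arguments": {
  "moves": [
    [[0, 0, 0], [0, 0, 0], 45],
    [[0, 0, 0], [0, 0, 0], 30],
    [[0, 0, 0], [0, 0, 0], 10],
    [[0, 0, 0], [0, 0, 0], 10],
    [[0, 0, 0], [0, 0, 0], 10]
  ]
}}

```text
time: 23.27
tool_pos: [0.7004, 0.1234, 0.0083]
ee_rot: [0.751, 0.661, 0.002, 0.001]
ft_force: [-1.1, -0.4, 5.7]
grip_width: 0.0181
finger_force: 30.0
```

Request:
{"name": "carry_out", "arguments": {
  "moves": [
    [[0, 0, 0], [0, 0, 0], 10],
    [[0, 0, 0], [0, 0, 0], 10],
    [[0, 0, 0], [0, 0, 0], 10]
  ]
}}

```text
time: 23.52
tool_pos: [0.7004, 0.1234, 0.0083]
ee_rot: [0.751, 0.661, 0.002, 0.001]
ft_force: [-0.8, 0.0, 6.3]
grip_width: 0.0183
finger_force: 30.1
```

Request:
{"name": "carry_out", "arguments": {
  "moves": [
    [[0, 0, 30], [0, 0, 0], 10],
    [[-10, 0, 60], [0, 0, 2], 10],
    [[-45, 2, 60], [0, 0, 5], 10],
    [[-80, 3, 60], [0, 0, 8], 10],
    [[-115, 4, 60], [0, 0, 11], 10]
  ]
}}

```text
time: 23.93
tool_pos: [0.5827, 0.1271, 0.0667]
ee_rot: [0.683, 0.73, 0.001, 0.001]
ft_force: [-0.8, 0.1, -0.4]
grip_width: 0.0183
finger_force: 29.5
```

Request:
{"name": "carry_out", "arguments": {
  "moves": [
    [[-35, 1, 0], [0, 0, 2.1], 10],
    [[-70, 3, 0], [0, 0, 2.1], 10],
    [[-105, 4, 0], [0, 0, 2.1], 10],
    [[-125, 5, 0], [0, 0, 2.1], 10],
    [[-125, 5, 0], [0, 0, 2.1], 10]
  ]
}}

```text
time: 24.35
tool_pos: [0.4513, 0.1317, 0.0642]
ee_rot: [0.67, 0.742, -0.003, -0.002]
ft_force: [-0.2, -1.0, -0.5]
grip_width: 0.0179
finger_force: 29.5
```

Request:
{"name": "carry_out", "arguments": {
  "moves": [
    [[0, 0, -15], [0, 0, 0], 10],
    [[0, 0, -30], [0, 0, 0], 10],
    [[0, 0, -42], [0, 0, 0], 10],
    [[0, 0, -49], [0, 0, 0], 10],
    [[0, 0, -52], [0, 0, 0], 10]
  ]
}}

```text
time: 24.77
tool_pos: [0.458, 0.132, 0.0126]
ee_rot: [0.67, 0.742, -0.0, -0.0]
ft_force: [0.3, 0.5, 0.4]
grip_width: 0.0183
finger_force: 29.5
```

Request:
{"name": "carry_out", "arguments": {
  "moves": [
    [[0, 0, -1], [0, 0, 0], 10],
    [[0, 0, -2], [0, 0, 0], 10],
    [[0, 0, -3], [0, 0, 0], 10],
    [[0, 0, -3], [0, 0, 0], 10],
    [[0, 0, -3], [0, 0, 0], 10]
  ]
}}

```text
time: 25.18
tool_pos: [0.4588, 0.1322, 0.0112]
ee_rot: [0.67, 0.742, 0.001, 0.001]
ft_force: [-0.5, -0.5, 5.6]
grip_width: 0.0178
finger_force: 30.0
```

Request:
{"name": "carry_out", "arguments": {
  "moves": [
    [[0, 0, 1], [0, 0, 0], 24],
    [[0, 0, 1], [0, 0, 0], 30],
    [[0, 0, 1], [0, 0, 0], 34],
    [[0, 0, 1], [0, 0, 0], 34],
    [[0, 0, 15], [0, 0, 0], 34]
  ]
}}

```text
time: 25.6
tool_pos: [0.4554, 0.1316, 0.0233]
ee_rot: [0.67, 0.742, -0.002, -0.002]
ft_force: [0.5, 0.1, 1.3]
grip_width: 0.0342
finger_force: 0.0
```

Request:
{"name": "carry_out", "arguments": {
  "moves": [
    [[0, 0, 30], [0, 0, 0], 34],
    [[0, 0, 65], [0, 0, 0], 34],
    [[0, 0, 105], [0, 0, 0], 34],
    [[25, -15, 125], [0, 0, -5], 50],
    [[40, -45, 125], [0, 0, -10], 60]
  ]
}}

```text
time: 26.02
tool_pos: [0.504, 0.0893, 0.1568]
ee_rot: [0.733, 0.681, 0.006, 0.004]
ft_force: [1.2, 0.0, 0.7]
grip_width: 0.0568
finger_force: 0.0
```

Request:
{"name": "carry_out", "arguments": {
  "moves": [
    [[-4, -21, 0], [0, 0, -6.3], 60],
    [[-8, -43, 0], [0, 0, -12.6], 60],
    [[-12, -64, 0], [0, 0, -18.9], 60],
    [[-15, -86, 0], [0, 0, -25.2], 60],
    [[-18, -107, 0], [0, 0, -31.5], 60]
  ]
}}

```text
time: 26.43
tool_pos: [0.4794, -0.0209, 0.1501]
ee_rot: [0.891, 0.454, -0.0, -0.0]
ft_force: [-0.8, -0.3, -0.2]
grip_width: 0.06
finger_force: 0.0
```

Request:
{"name": "carry_out", "arguments": {
  "moves": [
    [[-4, -21, 0], [0, 0, -6.3], 60],
    [[-8, -43, 0], [0, 0, -12.6], 60],
    [[-12, -64, 0], [0, 0, -18.9], 60],
    [[-15, -86, 0], [0, 0, -25.2], 60],
    [[-18, -107, 0], [0, 0, -31.5], 60]
  ]
}}

```text
time: 26.85
tool_pos: [0.4614, -0.1279, 0.1501]
ee_rot: [0.981, 0.195, -0.0, -0.0]
ft_force: [0.7, -0.2, 0.4]
grip_width: 0.06
finger_force: 0.0
```

Request:
{"name": "carry_out", "arguments": {
  "moves": [
    [[-4, -21, 0], [0, 0, -6.3], 60],
    [[-8, -43, 0], [0, 0, -12.6], 60],
    [[-12, -64, -10], [0, 0, -18.9], 60],
    [[-15, -86, -25], [0, 0, -25.2], 60],
    [[-19, -107, -40], [0, 0, -31], 60]
  ]
}}

```text
time: 27.27
tool_pos: [0.4432, -0.2353, 0.1103]
ee_rot: [0.997, -0.074, 0.001, 0.0]
ft_force: [1.6, 0.6, -0.3]
grip_width: 0.0602
finger_force: 0.0
```

Request:
{"name": "carry_out", "arguments": {
  "moves": [
    [[0, 0, -10], [0, 0, 0], 60],
    [[0, 0, -15], [0, 0, 0], 60],
    [[0, 0, -15], [0, 0, 0], 60],
    [[0, 0, -15], [0, 0, 0], 60]
  ]
}}

```text
time: 27.6
tool_pos: [0.4428, -0.2328, 0.095]
ee_rot: [0.998, -0.071, -0.0, -0.0]
ft_force: [0.8, -0.0, -0.3]
grip_width: 0.0598
finger_force: 0.0
```

```bash
python3 - <<'E'
from h import *
r.capture('top'); cap('wrist','w9'); cap('side','side9'); cap('top','top9')
s=r.state(); print(s['tool_pos'],s['ee_rot'],s['time'])
W=cv2.imread('pics/w9.png')[110:270,230:410]
a=cv2.resize(W,None,fx=3.2,fy=3.2,interpolation=cv2.INTER_CUBIC)
l=cv2.createCLAHE(2.5,(4,4)); L=cv2.cvtColor(a,cv2.COLOR_BGR2LAB); L[:,:,0]=l.apply(L[:,:,0]); a=cv2.cvtColor(L,cv2.COLOR_LAB2BGR)
d=cv2.resize(cv2.imread('pics/side9.png')[140:192,230:280],None,fx=4,fy=4,interpolation=cv2.INTER_CUBIC)
b=cv2.resize(cv2.imread('pics/top9.png')[245:315,185:265],None,fx=2.6,fy=2.6,interpolation=cv2.INTER_CUBIC)
o=np.zeros((590,790,3),'uint8'); o[:512,:576]=a; o[:b.shape[0],580:580+b.shape[1]]=np.clip(b*1.5,0,255); o[190:190+d.shape[0],580:780]=d
e=cv2.resize(cv2.imread('pics/w5.png')[140:245,285:360],None,fx=1.8,fy=1.8,interpolation=cv2.INTER_CUBIC); o[400:589,600:735]=e
cv2.imwrite('pics/m9.png',o)
E
```

```text
[ 0.44377009 -0.23348149  0.09610821] [ 9.97497500e-01 -7.06972936e-02  7.23178760e-04  3.28865633e-04] 27.8
```

View pics/m9.png

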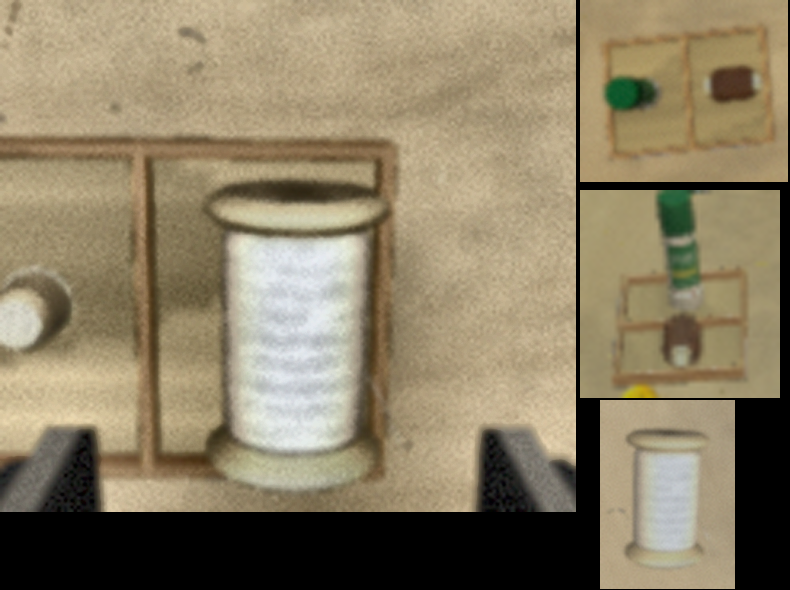

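Final views: glue stick and bobbin are properly in tray_two. In the close crop the reel's thread end shows faintly at about (378,395), lying over the right wall. The reel therefore belongs about 10.5 mm further left, with its middle on the bay centre. Regrasping it.

Request:
{"name": "carry_out", "arguments": {
  "moves": [
    [[0, 0, -30], [0, 0, 0], 60],
    [[0, 0, -55], [0, 0, 0], 60],
    [[0, 0, -72], [0, 0, 0], 60],
    [[0, 0, -81], [0, 0, 0], 60],
    [[0, 0, -81], [0, 0, 0], 60]
  ],
  "newtons": 50
}}

```text
time: 28.22
tool_pos: [0.4417, -0.2327, 0.0127]
ee_rot: [0.997, -0.071, -0.002, -0.001]
ft_force: [-0.3, 0.1, 0.6]
grip_width: 0.0599
finger_force: 0.0
```

Request:
{"name": "carry_out", "arguments": {
  "moves": [
    [[0, 0, 0], [0, 0, 0], 50],
    [[0, 0, 0], [0, 0, 0], 42],
    [[0, 0, 0], [0, 0, 0], 36],
    [[0, 0, 0], [0, 0, 0], 20],
    [[0, 0, 0], [0, 0, 0], 20]
  ]
}}

```text
time: 28.63
tool_pos: [0.4445, -0.2348, 0.0158]
ee_rot: [0.997, -0.071, 0.002, 0.001]
ft_force: [0.2, 0.3, 4.6]
grip_width: 0.0315
finger_force: 51.1
```

Request:
{"name": "carry_out", "arguments": {
  "moves": [
    [[0, 0, 0], [0, 0, 0], 20],
    [[0, 0, 0], [0, 0, 0], 20],
    [[0, 0, 0], [0, 0, 0], 20]
  ]
}}

```text
time: 28.88
tool_pos: [0.4445, -0.2348, 0.0158]
ee_rot: [0.997, -0.072, 0.002, 0.001]
ft_force: [-0.1, 0.2, 6.4]
grip_width: 0.0311
finger_force: 51.2
```

Request:
{"name": "carry_out", "arguments": {
  "moves": [
    [[0, 0, 9], [0, 0, 0], 20],
    [[0, 0, 18], [0, 0, 0], 20],
    [[0, 4, 18], [0, 0, 0], 20],
    [[0.5, 8, 18], [0, 0, 0], 20],
    [[0.5, 10.5, 18], [0, 0, 0], 20]
  ]
}}

```text
time: 29.3
tool_pos: [0.4432, -0.2227, 0.0323]
ee_rot: [0.997, -0.071, -0.0, -0.0]
ft_force: [-0.1, 0.2, -0.7]
grip_width: 0.0306
finger_force: 50.4
```

Request:
{"name": "carry_out", "arguments": {
  "moves": [
    [[0, 0, 0], [0, 0, 0], 20],
    [[0, 0, -7], [0, 0, 0], 20],
    [[0, 0, -13], [0, 0, 0], 20],
    [[0, 0, -17], [0, 0, 0], 20],
    [[0, 0, -17.5], [0, 0, 0], 20]
  ]
}}

```text
time: 29.72
tool_pos: [0.4429, -0.2231, 0.0156]
ee_rot: [0.997, -0.072, -0.002, -0.001]
ft_force: [-6.6, 4.2, 21.2]
grip_width: 0.0311
finger_force: 53.3
```

Request:
{"name": "carry_out", "arguments": {
  "moves": [
    [[0, 0, 0], [0, 0, 0], 20],
    [[0, 0, 0], [0, 0, 0], 20],
    [[0, 0, 0], [0, 0, 0], 33],
    [[0, 0, 0], [0, 0, 0], 38],
    [[0, 0, 0], [0, 0, 0], 40]
  ]
}}

```text
time: 30.13
tool_pos: [0.4431, -0.2233, 0.0141]
ee_rot: [0.997, -0.072, -0.0, -0.0]
ft_force: [-0.2, -0.0, -0.3]
grip_width: 0.04
finger_force: 0.0
```

Request:
{"name": "carry_out", "arguments": {
  "moves": [
    [[0, 0, 8], [0, 0, 0], 40],
    [[0, 0, 30], [0, 0, 0], 40],
    [[0, 0, 60], [0, 0, 0], 40],
    [[0, 0, 82], [0, 0, 0], 50],
    [[0, 0, 82], [0, 0, 0], 60]
  ]
}}

```text
time: 30.55
tool_pos: [0.4471, -0.2256, 0.1016]
ee_rot: [0.997, -0.071, 0.004, 0.002]
ft_force: [0.7, -0.3, 0.3]
grip_width: 0.0594
finger_force: 0.0
```

```bash
python3 - <<'E'
from h import *
r.capture('side'); cap('wrist','w10'); cap('side','side10')
s=r.state(); print(s['tool_pos'],s['time'])
# white thread body extent and brown wall positions along a row across the reel / bay, in wrist picture
i=cv2.imread('pics/w10.png'); h=cv2.cvtColor(i,cv2.COLOR_BGR2HSV)
def blob(img,lo,hi,box):
    x0,y0,x1,y1=box; m=cv2.inRange(cv2.cvtColor(img[y0:y1,x0:x1],cv2.COLOR_BGR2HSV),lo,hi); m=cv2.morphologyEx(m,cv2.MORPH_OPEN,np.ones((3,3)))
    n,l,st,c=cv2.connectedComponentsWithStats(m); k=1+st[1:,4].argmax(); return (st[k]+[x0,y0,0,0,0]).tolist(),(c[k]+[x0,y0]).round(1).tolist()
for t in ('w9','w10'): print(t,blob(cv2.imread(f'pics/{t}.png'),(0,0,150),(179,35,255),(270,150,400,260)))
for t in ('w9','w10'):
    g=cv2.imread(f'pics/{t}.png').astype(int); print(t,g[160:164,265:365:2].mean((0,2)).astype(int).tolist())
E
```

```text
[ 0.44314864 -0.22321081  0.09662932] 30.7
w9 ([304, 184, 37, 69, 2310], [321.8, 216.3])
w10 ([300, 189, 36, 67, 2210], [317.6, 220.3])
w9 [140, 143, 137, 138, 146, 123, 122, 139, 139, 141, 143, 146, 151, 150, 151, 151, 154, 154, 153, 150, 151, 150, 152, 151, 150, 149, 150, 150, 151, 151, 151, 149, 147, 148, 149, 149, 149, 149, 149, 149, 149, 127, 129, 144, 142, 161, 163, 164, 161, 163]
w10 [130, 131, 132, 132, 133, 133, 133, 134, 133, 141, 143, 118, 129, 136, 132, 135, 138, 142, 142, 142, 143, 145, 145, 146, 144, 145, 145, 147, 143, 143, 145, 146, 145, 146, 147, 145, 145, 147, 144, 146, 146, 147, 145, 140, 140, 138, 123, 136, 147, 145]
```

```bash
python3 - <<'E'
from h import *
a=np.radians(-8.2); R=np.array([[np.cos(a),-np.sin(a)],[np.sin(a),np.cos(a)]]); c=np.array([.455,-.169])
for t,box in (('w5',(270,140,380,260)),('w9',(270,150,400,260)),('w10',(270,150,400,260))):
    x0,y0,x1,y1=box; im=cv2.imread(f'pics/{t}.png')[y0:y1,x0:x1]; m=cv2.inRange(cv2.cvtColor(im,cv2.COLOR_BGR2HSV),(0,0,150),(179,35,255)); m=cv2.morphologyEx(m,cv2.MORPH_OPEN,np.ones((3,3)))
    n,l,st,ce=cv2.connectedComponentsWithStats(m); k=1+st[1:,4].argmax(); ys,xs=np.nonzero(l==k)
    rows=[(y+y0,xs[ys==y].min()+x0,xs[ys==y].max()+x0) for y in np.unique(ys)[[4,len(np.unique(ys))//2,-5]]]
    cen=int(ce[k][0]); col=ys[abs(xs-cen)<6]; e=[(cen+x0,col.min()+y0),(cen+x0,col.max()+y0)]
    z=.0365 if t=='w5' else .0395
    W=w(t,e,z); print(t,rows,e,'len mm',round(1000*np.linalg.norm(W[0]-W[1]),1), ((W[:,:2]-c)@R*1000).round(1).tolist() if t!='w5' else '')
# tray wall rows in w9/w10: dark-edge rows at column 300 and 345, far wall
for t in ('w9','w10'):
    g=cv2.cvtColor(cv2.imread(f'pics/{t}.png'),cv2.COLOR_BGR2HSV)[:,:,1].astype(int)
    print(t,'far wall sat rows145-175',g[145:176,292:300].mean(1).astype(int).tolist()); print(' near rows 240-275 col',g[240:276,292:298].mean(1).astype(int).tolist())
E
```

```text
w5 [(np.int64(174), np.int64(310), np.int64(338)), (np.int64(197), np.int64(310), np.int64(337)), (np.int64(220), np.int64(311), np.int64(335))] [(323, np.int64(170)), (323, np.int64(224))] len mm 49.2 
w9 [(np.int64(188), np.int64(304), np.int64(340)), (np.int64(218), np.int64(305), np.int64(339)), (np.int64(248), np.int64(308), np.int64(335))] [(321, np.int64(184)), (321, np.int64(252))] len mm 50.4 [[24.7, -65.5], [-25.7, -65.6]]
w10 [(np.int64(193), np.int64(300), np.int64(335)), (np.int64(222), np.int64(301), np.int64(334)), (np.int64(251), np.int64(304), np.int64(331))] [(317, np.int64(189)), (317, np.int64(255))] len mm 50.2 [[21.9, -54.5], [-28.3, -54.3]]
w9 far wall sat rows145-175 [72, 71, 71, 71, 71, 70, 71, 72, 83, 96, 94, 92, 95, 96, 91, 81, 76, 75, 77, 76, 75, 76, 76, 75, 74, 76, 75, 75, 75, 76, 75]
 near rows 240-275 col [75, 75, 76, 76, 77, 75, 75, 75, 77, 75, 75, 79, 84, 94, 97, 92, 91, 91, 86, 73, 66, 67, 68, 66, 67, 67, 69, 68, 68, 69, 69, 67, 68, 68, 68, 68]
w10 far wall sat rows145-175 [70, 69, 71, 69, 70, 68, 69, 70, 70, 76, 89, 97, 94, 92, 95, 97, 89, 79, 76, 75, 76, 75, 76, 75, 75, 77, 75, 74, 72, 71, 71]
 near rows 240-275 col [69, 70, 70, 71, 68, 71, 70, 71, 74, 73, 77, 76, 77, 77, 77, 77, 76, 75, 72, 69, 68, 67, 68, 68, 68, 69, 68, 69, 70, 69, 69, 68, 67, 67, 68, 69]
```

Reel is flat: its length and taper in the picture match the earlier view. It's at tray y ≈ −54 (origin ≈ −59), front-back −36 to +30 mm inside the ±40 bay. Backing off, then a last numeric check.

Request:
{"name": "carry_out", "arguments": {
  "moves": [
    [[0, 0, 35], [0, 0, 0], 60],
    [[0, -20, 70], [0, 0, 0], 60],
    [[-20, -55, 100], [0, 0, 0], 60],
    [[-40, -85, 110], [0, 0, 0], 60],
    [[-60, -115, 120], [0, 0, 0], 60]
  ]
}}

```text
time: 31.12
tool_pos: [0.3831, -0.3392, 0.2173]
ee_rot: [0.998, -0.07, 0.0, 0.0]
ft_force: [0.6, 0.2, -0.3]
grip_width: 0.0601
finger_force: 0.0
```

Request:
{"name": "carry_out", "arguments": {
  "moves": [
    [[-20, -35, 0], [0, 0, 0], 60],
    [[-40, -70, 0], [0, 0, 0], 60],
    [[-60, -105, 0], [0, 0, 0], 60],
    [[-80, -140, 0], [0, 0, 0], 60],
    [[-80, -140, 0], [0, 0, 0], 60]
  ]
}}

```text
time: 31.53
tool_pos: [0.2992, -0.4836, 0.215]
ee_rot: [0.997, -0.074, -0.001, 0.001]
ft_force: [0.0, -0.7, -0.6]
grip_width: 0.0598
finger_force: 0.0
```

```bash
python3 - <<'E'
from h import *
r.capture('side'); cap('top','topF'); cap('side','sideF'); s=r.state(); print(s['tool_pos'],s['time'],s['ft_force'])
T=cv2.imread('pics/topF.png'); A=cv2.imread('pics/top0.png'); B=cv2.imread('pics/top8.png')
d=lambda P,Q,x0,y0,x1,y1: round(float(cv2.absdiff(cv2.GaussianBlur(P,(3,3),0),cv2.GaussianBlur(Q,(3,3),0))[y0:y1,x0:x1].max(2).mean()),1)
print('tape',d(T,A,325,185,370,218),'wax',d(T,A,273,195,297,218),'ref',d(T,A,440,200,470,230),'ref2',d(T,A,430,330,470,360))
print('spool',d(T,B,355,252,385,290),'thimble',d(T,B,388,258,408,298),'reel moved',d(T,B,415,262,446,305))
def sh(x0,y0,x1,y1): 
    im=T[y0:y1,x0:x1]; m=cv2.inRange(cv2.cvtColor(im,cv2.COLOR_BGR2HSV),(0,0,110),(179,60,255)); n,l,st,c=cv2.connectedComponentsWithStats(m); k=1+st[1:,4].argmax(); return (st[k]+[x0,y0,0,0,0]).tolist(),c[k]+[x0,y0]
q=sh(408,255,450,310); print(q,w('topF',[q[1]],.04))
E
```

```text
[ 0.30260177 -0.47726079  0.21456025] 31.6833 [ 0.56623607 -0.46759092  0.13628971]
tape 0.8 wax 0.7 ref 0.8 ref2 0.7
spool 28.8 thimble 28.4 reel moved 39.1
([420, 272, 17, 29, 379], array([427.74934037, 284.81530343])) [[ 0.4421091  -0.22225656  0.04      ]]
```

```bash
python3 - <<'E'
from h import *
for t in ('top8','topF'):
    T=cv2.imread(f'pics/{t}.png')
    for nm,(x0,y0,x1,y1) in dict(spool=(355,250,385,292),thim=(388,256,410,298),floor=(365,335,400,350)).items():
        im=T[y0:y1,x0:x1]; h=cv2.cvtColor(im,cv2.COLOR_BGR2HSV); m=cv2.inRange(h,(0,0,70),(179,70,255)); n,l,st,c=cv2.connectedComponentsWithStats(m); 
        print(t,nm,im.mean((0,1)).round(),[((st[k]+[x0,y0,0,0,0]).tolist(),(c[k]+[x0,y0]).round(1).tolist()) for k in range(1,n) if st[k][4]>15])
T=cv2.imread('pics/topF.png'); print(cv2.resize(cv2.cvtColor(T[250:310,345:450],cv2.COLOR_BGR2GRAY),(21,12),interpolation=cv2.INTER_AREA))
E
```

```text
top8 spool [ 84. 117. 131.] [([360, 264, 18, 18, 243], [368.3, 272.5])]
top8 thim [ 78. 113. 129.] [([395, 275, 7, 8, 43], [398.3, 278.6])]
top8 floor [ 93. 123. 138.] []
topF spool [ 65.  91. 102.] [([360, 264, 18, 17, 235], [368.2, 272.4])]
topF thim [ 60.  88. 100.] [([395, 275, 7, 8, 41], [398.4, 278.8])]
topF floor [ 71.  96. 108.] []
[[101  93  87  88  90  94  97  99 100 100 100 100 100  99  98  98 100 100
  101  99  99]
 [100  91  90  91  89  87  84  82  86  84  87  90  93  94  96  97  98  98
   98  98  97]
 [100  88  89  89  91  91  91  85  88  89  87  85  84  79  84  88  89  89
   92  94  96]
 [ 97  86  89  95 109 107  92  81  87  87  87  87  86  80  79  83  93  94
   90  83  97]
 [ 94  84  84  98  99 107  99  82  87  87  87  85  84  78  80  93 110 108
   91  82  98]
 [ 95  84  85  89 112 111  91  80  84  81  95  90  82  78  79 108 123 122
   99  83  97]
 [ 92  85  85  85  89  88  82  81  83  80  80  85  82  79  81 110 120 122
   96  80  95]
 [ 88  87  87  89  89  91  86  89  92  92  92  92  89  86  86 113 121 118
   94  82  95]
 [ 87  87  90  93  94  96  90  93  97  97  97  97  93  90  88 117 122 116
   92  83  95]
 [ 89  90  87  84  83  84  82  87  91  93  95  97  90  92  82 106 115 108
   92  86  95]
 [ 91  94  95  92  92  93  95  91  86  86  87  86  85  87  84  90  94  92
   90  90  97]
 [ 95  98  99  98  97  98  95  94  93  94  99  98  98  96  91  89  87  87
   84  93  98]]
```

The difference was only exposure: the spool and thimble haven't moved, and the tape and wax are untouched. Handing in.

```bash
python3 -c "
from plant import r
print(r.job_done())"
```

```text
the job is handed in; nothing more can be done
None
```

Job handed in at about 32 s: spool, thimble and reel are in tray_three and the glue stick and bobbin in tray_two, with the tape measure and beeswax unmoved; I had to regrasp the reel once, shifting it about 10 mm to centre it in its bay, and checked that final position by image measurements only.

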